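# Weigh the cleaning caddy on the hand scale

### The arm

A 6-joint arm with a two-finger parallel gripper is mounted at the origin on the work surface. World frame = base frame: x ahead of the robot, y to its left, z up, the work surface at z = 0. Lengths are in m, angles in rad, forces in N, time in s.
With the tool pointing down it reaches from about 0.425 to 0.95 m from the base axis. Payload 14.7 kg.
Tool frame: the origin (TCP) lies midway between the tips of the shut fingers; the grasp point (between the pads) lies bot.hold_point_z behind it (bot.hold_point_z is the distance from the TCP to the grasp point, in m); z points along the fingers, y is the direction in which the jaws open and shut (so a half turn about z gives the same grasp; the last joint's range is limited). The gripper opens to 85 mm and grips with 20 to 120 N. Pads are 22 mm wide; open, the fingers measure 114 mm over their backs; the gripper's body (76 mm by 85 mm) begins 54 mm behind the grasp point. The pads swing forward as they close: fully open they stand 13 mm farther back than shut.
Start: joints at [1.182, 0.48, 1.596, -0, 1.065, -0.047], TCP at [0.218, 0.612, 0.231] pointing down, gripper open.
Joint ranges: [-2.75, 2.75], [-0.82, 2.05], [0.23, 2.67], [-1.56, 4.7], [0.09, 2.69], [-2.92, 2.92]. Speed limits (rad/s): [1.89, 1.89, 2.39, 3.01, 3.01, 3.01].

### API

Orientations are given as a rotation vector (axis times angle).
In Python, from station import sensors, camera, camera_model, bot gives the robot as it stands.
- The arm moves only by the tool step_arm, never from a script. Its argument "commands" is a list of rows, each an object with "rot": the turn, a rotation vector about the tool's x, y, z in degrees, a list of three; "dp": the shift along the tool's x, y, z in m, a list of three; "hand": the finger opening in m, from 0 to 0.0854. A call has 1 to 12 rows; each row shifts and turns the pose as measured when the row begins, along the tool's axes as they then stand; what a row does not reach is not made up. A row lasts 1/8 s, in which the tool goes at most 62.5 mm and 10.7 degrees, less where a joint would pass 70% of its speed; a pose out of reach is approached as far as the arm can. A call is refused whole if a number of a shift passes 0.0625 or a number of a turn 10.7, either way. A call with a gripper value outside its range is refused whole. The fingers move at their own pace and stop on an object; "squeeze" is the grip in N (left out, the last holds). Time passes only in rows, so rows that do not move let the fingers close. It gives the time, the measured TCP pose, the force and the opening at its end, in the units of the state.
- sensors.sense(): the state, without advancing time (a new reading comes with each control period).
- camera(name): name is "side" or "top"; returns (picture, depth): 400x640x3 uint8, red, green, blue; 400x640 float32, m along the optical axis (not along the pixel's ray), 0 where there is no reading.
- camera_model(name): a dict with "camera_matrix" (3x3 intrinsics, pixels), "R" (3x3) and "t" (3): a world point X has camera coordinates R X + t. Camera axes: x right, y down, z forward; pixel columns grow to the right and rows downward; lengths in m; the calibration is good to about 2 mm. A picture is of the moment at which its call begins. camera_model takes no time and is no camera call.
- bot.hand_in(): hands the job in, once; it reports no verdict.
The state is a dict: "t": time; "qpos": joint angles; "joint_velocities": joint speeds; "tau": joint torques, N m; "position": TCP position; "tcp_rot": TCP orientation; "ft_force": force on the tool from outside, world axes, zero at the start; "moment": the same for the moment, N m; "finger_gap": finger opening in m.
Only numpy, scipy, OpenCV 4.12 (cv2) and the standard library are available. Lean on these libraries where they do the work, as an engineer would, in place of code of your own. Each camera call takes 0.05 s, during which the arm holds its last target.

### The job

Take the hand scale from its rack, hook it under the caddy's carrying bow and lift with the scale alone until the caddy hangs clear of the table, holding it still for about two seconds so that the reading settles. Then set the caddy down gently and upright, flat on the floor of the wooden tray, unhook the scale and hang it back on its rack. Never touch the caddy with the robot itself, carry it without tipping, slinging or dropping it, and leave the other goods standing where they are.

Things in the scene. Friction and masses are not known exactly. Their poses are not given: they have to be found in the camera images.
- scale_grip (a point): Centre of the hand scale's black grip bar: 120 mm long (point x), 24 thick (y), 20 tall (z up); grasp it mid-bar across y. The loose 0.3 kg scale hangs below: thin neck, from 35 mm down a grey housing 50 (x) by 26 (y) by 55 tall with dials, then a sprung hook. Starts with its bar ends in the rack's notches, axes parallel to the rack's.
- hook_seat (a point): Where a bar's centre lies in the hook's V: 140 mm below the grip when unloaded (lower by the joint value), 2 mm to its -y. Hook: 24 mm wide (x) steel strip, axes as the grip, open to +y. From the seat: shank 19 mm to -y, V bottom 11 mm down, tip 20 mm to +y and 15 mm up, top arm 39 mm up (24 mm mouth). With the tip below a bar, move the hook to +y, then up.
- scale_hook (a joint): How far the hook is drawn down out of the scale against its spring, m: about 0.002 unloaded, stop at 0.05; 250 N/m, so 1 kg draws it 0.039.
- caddy: The load: loose grey tub 150 (x) by 126 (y) by 50 mm tall, 0.4 to 0.8 kg, contents fixed in it. Origin: centre of its underside, z up. On its +y side two white bottles, 148 mm tall, leave no room for the hook beside the bow; on its -y side are two tins under 50 mm tall, so the hook comes in there, moving to the caddy's +y.
- caddy_bow (a point): Middle of the caddy's fixed steel carrying bow: a round bar 10 mm thick along the caddy's x axis, straight and level for 52 mm, its centre 115 mm above the underside, then sloping down to the tub's ends. Hung here the caddy stays about level. Axes as the caddy.
- tray: Fixed shallow wooden tray 220 mm (x) by 190 mm (y) outside, walls 5 mm thick and 30 mm high, floor 5 mm thick. Origin: centre of its underside.
- rack_seat (a point): On the fixed steel rack: centre of the grip bar when hung, 165 mm above the table. The bar (along point x) rests in two open-topped notches at x -50 and +50 mm, 16 mm long, 36 wide (y), bottom 10 mm below the point, cheeks 4 mm above it. Posts 48 mm wide at the top, 84 mm clear between; foot plate 150 by 100 by 10 mm.
- jug_mid (a point): Bystander: white bottle, diameter 62, 150 mm tall; point half-way up its axis.
- jar_mid (a point): Bystander: glass jar, diameter 64, 120 mm tall; point half-way up its axis.
- can_mid (a point): Bystander: steel can, diameter 68, 125 mm tall; point half-way up its axis.
- carton_mid (a point): Bystander: upright cardboard carton 65 (x) by 50 (y) by 145 mm tall; its centre.
Mind the look-alikes: they are no part of the job. There is more than one size of the part that bears scale_grip; the job needs the larger.

How it is judged:
On the way:
1. the caddy hangs on the scale, drawn out at least 10 mm, its underside over 20 mm above the table, still (below 50 mm/s) and not tilted by more than 0.25 rad, for 1 s (value of joint scale_hook above 0.01 m and height (world z) of caddy above 0.02 m and linear speed of caddy below 0.05 m/s and angle between caddy's own z axis and vertical below 0.25 rad), for 1 s.
At the end, for the whole second after the job is handed in: The caddy stands upright, at rest and flat on the tray's floor (within 60 mm of its centre, tilt below 0.06 rad), and the scale hangs in the rack again: grip centre within 20 mm of the seat, upright within 0.15 rad, bar along the notches within 0.25 rad, either way round (horizontal distance between caddy and tray below 0.06 m and height (world z) of caddy between 0.001 and 0.01 m and angle between caddy's own z axis and vertical below 0.06 rad and linear speed of caddy below 0.03 m/s and distance between scale_grip and rack_seat below 0.02 m and angle between scale_grip's own z axis and vertical below 0.15 rad and angle between the x axis of scale_grip and the x axis of rack_seat, either way round below 0.25 rad); the robot touches nothing.
It fails at once if the robot touches the caddy itself (contact force between any of the fingers, the arm and caddy above 1 N).
It fails at once if the caddy is tipped by more than 0.6 rad (angle between caddy's own z axis and vertical above 0.6 rad).
It fails at once if the caddy is slung or dropped (faster than 0.7 m/s) (linear speed of caddy above 0.7 m/s).
It fails at once if one of the other goods is shifted by more than 30 mm or tipped (distance of any of jug_mid, jar_mid, can_mid, carton_mid from where it was at the start of the episode above 0.03 m or angle between any of jug_mid, jar_mid, can_mid, carton_mid's own z axis and vertical above 0.4 rad).
It also fails if it takes over 72 s, if anything falls off the work surface, if the arm or the gripper's body presses on something with over 40 N, if the wrist force passes 120 N, or if a joint passes its speed limit or range.

## Working session

There is one attempt and no reset: what is moved stays moved. The work goes in short steps, Python scripts to look and compute and a tool call to move; the robot and the scene stay as the last step left them, time stands still between calls to the robot, and variables do not carry over. Pictures are saved under pics/ and viewed, and the job is handed in when it is done.

Besides the shell and the picture viewer there is one more tool, called after "Call:" by a JSON object that holds its "api" and its "payload", one argument or row to a line. step_arm: Moves the arm, as the interface text tells. Its arguments: {"type":"object","properties":{"commands":{"type":"array"},"squeeze":{"type":"number"}},"required":["commands"]}

```bash
ls; mkdir -p pics; python3 - <<'E'
from station import sensors, camera, camera_model, bot
import cv2, numpy as np
print(sensors.sense()); print(bot.hold_point_z)
for n in ("side","top"):
    p,d=camera(n); cv2.imwrite(f"pics/{n}0.png",p[:,:,::-1]); np.save(f"{n}0_d.npy",d); np.save(f"{n}0_p.npy",p)
    m=camera_model(n); print(n,m, (d>0).mean())
E
```

```text
pics
{'t': 0.0, 'qpos': array([ 1.18238062e+00,  4.80829434e-01,  1.59689105e+00, -6.15887228e-06,
        1.06513518e+00, -4.66093177e-02]), 'joint_velocities': array([-7.55715258e-04,  1.27767491e-03,  3.69087305e-04, -7.75097786e-05,
       -2.32367381e-04, -6.36321546e-04]), 'tau': array([-3.11482872e-03, -9.50666857e+01, -4.30185843e+01, -1.35625360e-04,
        1.20743873e-02, -1.84895350e-05]), 'position': array([0.21769518, 0.61199704, 0.23066757]), 'tcp_rot': array([-5.34248185e-01, -3.09556135e+00,  1.93884351e-03]), 'ft_force': array([ 0.11076574,  0.75044276, -0.92515546]), 'moment': array([-0.01692382, -0.00567296, -0.03473568]), 'finger_gap': 0.08528704264888466}
0.0187
side {'camera_matrix': array([[422.08188081,   0.        , 312.65464659],
       [  0.        , 422.08188081, 201.20909025],
       [  0.        ,   0.        ,   1.        ]]), 'R': array([[ 0.87561123, -0.48284377, -0.01291791],
       [-0.38072113, -0.67346509, -0.63363727],
       [ 0.29724805,  0.55973803, -0.77352242]]), 't': array([-0.50157993,  0.2363651 ,  1.18058034])} 0.99616015625
top {'camera_matrix': array([[425.61160287,   0.        , 318.23311967],
       [  0.        , 425.61160287, 201.17389809],
       [  0.        ,   0.        ,   1.        ]]), 'R': array([[-0.03965184, -0.99921238, -0.00153487],
       [-0.97690687,  0.03908936, -0.21005951],
       [ 0.20995406, -0.00682982, -0.9776874 ]]), 't': array([-0.04098984,  0.55806884,  1.15942992])} 0.99600390625
```

View pics/side0.png

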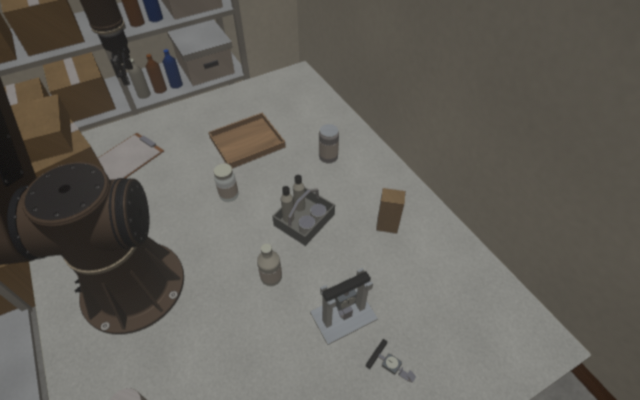

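View pics/top0.png

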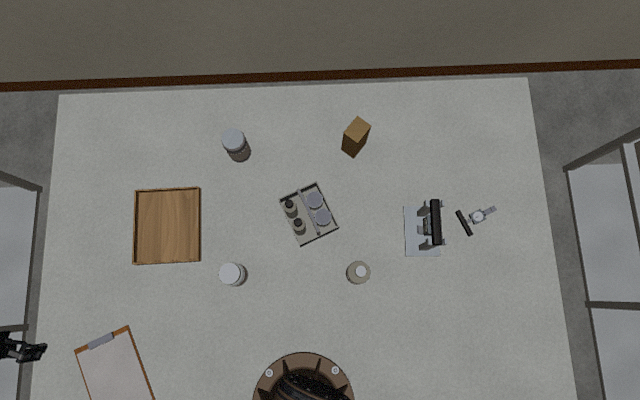

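The side view shows the racked scale with its bar at about (346,286) and a small scale lying at (390,360). The caddy is at (303,215) and the tray at (247,139). In the top view the rack is at (425,225), the caddy at (309,215) and the tray at (167,226). Next I'll enlarge these.

```bash
python3 - <<'E'
import cv2, numpy as np
s=cv2.imread("pics/side0.png"); t=cv2.imread("pics/top0.png")
def crop(im,x,y,w,h,k): return cv2.convertScaleAbs(cv2.resize(im[y:y+h,x:x+w],None,fx=k,fy=k,interpolation=cv2.INTER_CUBIC),alpha=1.5)
cv2.imwrite("pics/c_side_rack.png",crop(s,300,260,130,130,4.5))
cv2.imwrite("pics/c_top_rack.png",crop(t,390,185,120,90,6))
cv2.imwrite("pics/c_side_cad.png",crop(s,260,165,90,90,6))
cv2.imwrite("pics/c_top_cad.png",crop(t,265,170,90,90,6))
E
```

```text
(no output)
```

View pics/c_side_rack.png

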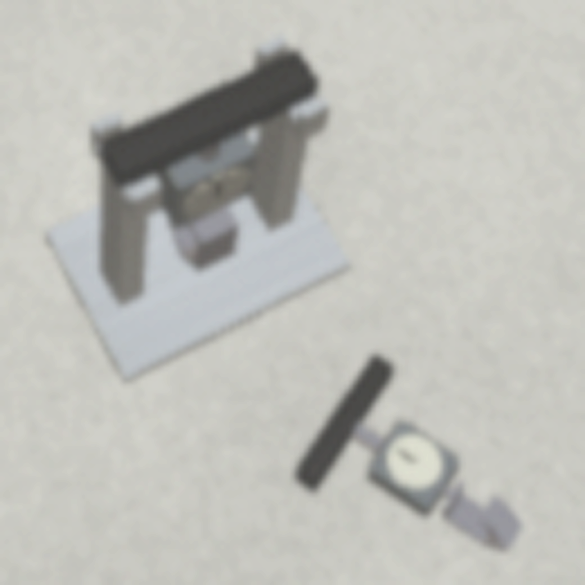

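View pics/c_top_rack.png

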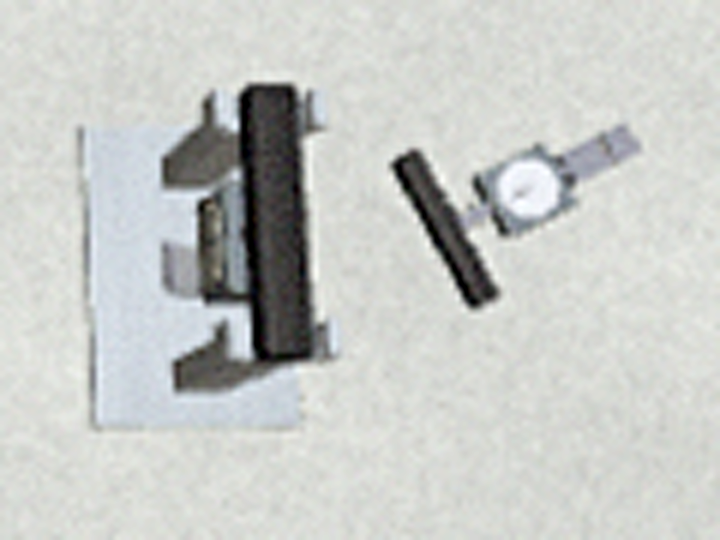

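View pics/c_side_cad.png

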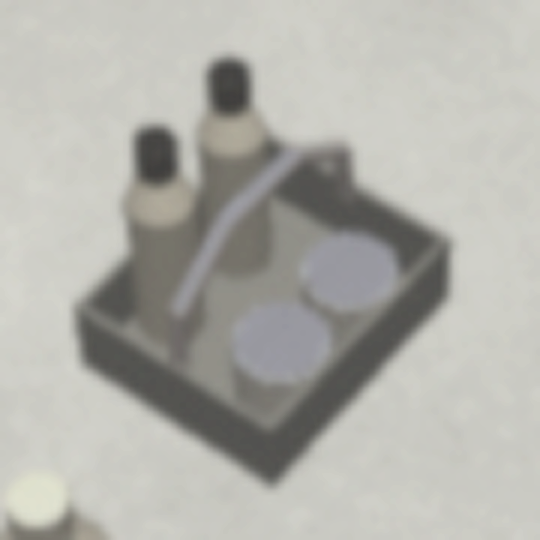

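View pics/c_top_cad.png

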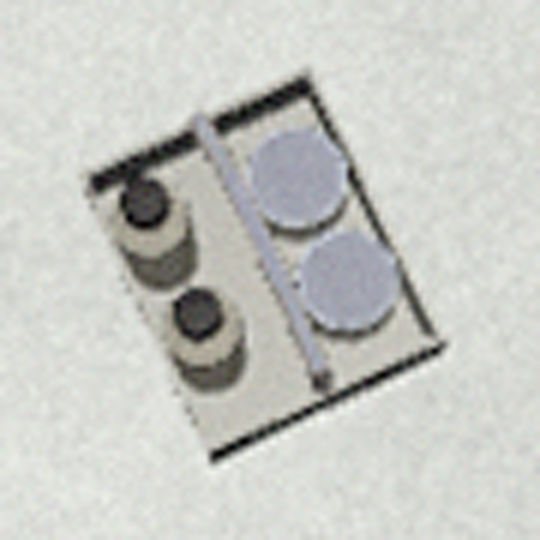

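```bash
cat > h.py <<'E'
import numpy as np, cv2
from station import sensors, camera, camera_model, bot
from scipy.spatial.transform import Rotation as Rn
M={n:camera_model(n) for n in ("side","top")}
def ray(n,uv):
    m=M[n]; d=m["R"].T@np.linalg.solve(m["camera_matrix"],np.array([uv[0],uv[1],1.]))
    return -m["R"].T@m["t"], d
def plane(n,uv,z):
    c,d=ray(n,uv); return c+d*(z-c[2])/d[2]
def tri(uvs,uvt):
    a,da=ray("side",uvs); b,db=ray("top",uvt)
    s=np.linalg.lstsq(np.c_[da,-db],b-a,rcond=None)[0]
    p,q=a+s[0]*da,b+s[1]*db
    return (p+q)/2,np.linalg.norm(p-q)
def proj(n,X):
    m=M[n]; x=m["camera_matrix"]@(m["R"]@np.asarray(X)+m["t"]); return x[:2]/x[2]
def cloud(n,d):
    m=M[n]; v,u=np.mgrid[:400,:640]; K=m["camera_matrix"]
    P=np.stack([(u-K[0,2])/K[0,0]*d,(v-K[1,2])/K[1,1]*d,d],-1)
    return (P-m["t"])@m["R"]
E
python3 - <<'E'
from h import *
np.set_printoptions(precision=4,suppress=True)
for n in M: print(n,"cam",ray(n,(0,0))[0])
s=cv2.imread("pics/side0.png"); t=cv2.imread("pics/top0.png")
R={}
for n,im,(x,y,w,h),d in (("side",s,(310,262,70,50),np.load("side0_d.npy")),("top",t,(420,190,35,65),np.load("top0_d.npy"))):
    m=np.zeros(im.shape[:2],np.uint8); m[y:y+h,x:x+w]=(im[y:y+h,x:x+w].max(2)<50)*255
    k,l,st,c=cv2.connectedComponentsWithStats(m); i=1+st[1:,4].argmax(); print(n,st[i],c[i])
    ys,xs=np.where(l==i); r=cv2.minAreaRect(np.c_[xs,ys].astype(np.float32)); print(r, cv2.boxPoints(r))
    P=cloud(n,d)[l==i]; print("cloud med",np.median(P,0),P[:,2].min(),P[:,2].max(),np.percentile(P[:,2],90))
    R[n]=c[i]
print("tri",tri(R["side"],R["top"]))
E
```

```text
side cam [ 0.1783 -0.7438  1.0565]
top cam [ 0.3001 -0.0549  1.2507]
side [324 273  45  27 271] [347.0517 286.155 ]
((345.8102722167969, 286.6079406738281), (9.466190338134766, 47.44710159301758), 64.17900848388672) [[322.3937 292.6805]
 [365.1037 272.0144]
 [369.2268 280.5354]
 [326.5168 301.2015]]
cloud med [ 0.4657 -0.3695  0.1731] 0.16277125245373616 0.17750151283321106 0.17552618254625438
top [424 199  18  47 424] [434.9929 222.25  ]
((431.74139404296875, 222.10345458984375), (46.09678649902344, 16.853221893310547), 86.633544921875) [[421.9759 199.5897]
 [438.8    198.6   ]
 [441.5069 244.6172]
 [424.6828 245.6069]]
cloud med [ 0.4629 -0.3601  0.1733] 0.08897300417176232 1.2507247696729704 0.176129799894511
tri (array([ 0.4668, -0.3623,  0.1624]), np.float64(0.0015988896721444471))
```

```bash
python3 - <<'E'
from h import *
np.set_printoptions(precision=4,suppress=True)
for n in ("top","side"):
    d=np.load(n+"0_d.npy"); P=cloud(n,d); im=np.load(n+"0_p.npy")
    box=(P[...,0]>.35)&(P[...,0]<.58)&(P[...,1]>-.45)&(P[...,1]<-.28)&(P[...,2]>.16)&(d>0)
    dark=im.max(2)<60
    ys,xs=np.where(box&dark); print(n,len(xs),"bar rect px",cv2.minAreaRect(np.c_[xs,ys].astype(np.float32)))
    X=np.array([plane(n,(x,y),.175)[:2] for x,y in zip(xs,ys)],np.float32)
    r=cv2.minAreaRect(X); print("on z=.175:",r, cv2.boxPoints(r).round(4).tolist())
    # foot plate
    f=(P[...,0]>.33)&(P[...,0]<.62)&(P[...,1]>-.47)&(P[...,1]<-.24)&(P[...,2]>.006)&(P[...,2]<.014)&(d>0)
    f=cv2.morphologyEx(f.astype(np.uint8),cv2.MORPH_OPEN,np.ones((3,3)))
    ys,xs=np.where(f); r=cv2.minAreaRect(np.array([plane(n,(x,y),.010)[:2] for x,y in zip(xs,ys)],np.float32)); print("plate",r,cv2.boxPoints(r).round(3).tolist())
    # hook points / housing below
    m=(P[...,0]>.41)&(P[...,0]<.52)&(P[...,1]>-.45)&(P[...,1]<-.28)&(d>0)
    for a,b in ((.015,.03),(.03,.045),(.045,.06),(.06,.075),(.075,.1),(.1,.13)):
        q=P[m&(P[...,2]>a)&(P[...,2]<b)]
        if len(q): print(a,b,len(q),q.min(0),q.max(0),np.median(q,0))
E
```

```text
top 440 bar rect px ((435.5, 222.0), (46.0, 11.0), 90.0)
on z=.175: ((0.4653930366039276, -0.36001768708229065), (0.028300728648900986, 0.11997570842504501), 84.57139587402344) [[0.4043000042438507, -0.3684000074863434], [0.5238000154495239, -0.3797999918460846], [0.5264999866485596, -0.3515999913215637], [0.40700000524520874, -0.3402999937534332]]
plate ((0.46588629484176636, -0.36221328377723694), (0.09863127022981644, 0.1480313241481781), 87.76207733154297) [[0.38999998569488525, -0.4090000092983246], [0.5379999876022339, -0.414000004529953], [0.5419999957084656, -0.3160000145435333], [0.39399999380111694, -0.3100000023841858]]
0.015 0.03 48 [ 0.4109 -0.3673  0.0152] [ 0.5158 -0.3119  0.0295] [ 0.4649 -0.3556  0.0206]
0.03 0.045 37 [ 0.4125 -0.3735  0.0305] [ 0.5189 -0.345   0.0449] [ 0.4731 -0.3495  0.0371]
0.045 0.06 20 [ 0.4108 -0.3767  0.0459] [ 0.5193 -0.3485  0.0592] [ 0.5082 -0.3531  0.0518]
0.06 0.075 22 [ 0.4101 -0.3725  0.0606] [ 0.5199 -0.3492  0.0747] [ 0.5089 -0.353   0.0655]
0.075 0.1 66 [ 0.4105 -0.3717  0.0761] [ 0.5182 -0.3483  0.0995] [ 0.4652 -0.3502  0.0887]
0.
[... 644 characters left out ...]
41100001335144043], [0.5370000004768372, -0.4169999957084656], [0.5410000085830688, -0.3179999887943268], [0.3919999897480011, -0.31200000643730164]]
0.015 0.03 70 [ 0.4126 -0.3831  0.0151] [ 0.5166 -0.3525  0.0298] [ 0.4606 -0.3666  0.0216]
0.03 0.045 55 [ 0.4103 -0.3843  0.0303] [ 0.5188 -0.3535  0.0445] [ 0.4709 -0.3753  0.0373]
0.045 0.06 63 [ 0.41   -0.3839  0.045 ] [ 0.5197 -0.351   0.06  ] [ 0.4743 -0.3754  0.0522]
0.06 0.075 92 [ 0.412  -0.3831  0.0608] [ 0.5185 -0.3539  0.0749] [ 0.4684 -0.3746  0.0656]
0.075 0.1 136 [ 0.4112 -0.3775  0.0762] [ 0.5198 -0.3507  0.0997] [ 0.4692 -0.3737  0.0892]
0.1 0.13 238 [ 0.4103 -0.3783  0.1001] [ 0.5198 -0.3537  0.13  ] [ 0.4623 -0.3731  0.1187]
```

```bash
python3 - <<'E'
from h import *
np.set_printoptions(precision=3,suppress=True)
for n in ("top","side"):
    d=np.load(n+"0_d.npy"); P=cloud(n,d)
    m=(P[...,0]>.445)&(P[...,0]<.485)&(P[...,1]>-.45)&(P[...,1]<-.28)&(d>0)&(P[...,2]>.012)&(P[...,2]<.1)
    q=P[m]; q=q[q[:,2].argsort()]; print(n); print(q[:,[0,1,2]][::1 if len(q)<80 else 2])
E
```

```text
top
[[ 0.478 -0.324  0.012]
 [ 0.463 -0.326  0.012]
 [ 0.45  -0.351  0.012]
 [ 0.478 -0.336  0.012]
 [ 0.463 -0.34   0.013]
 [ 0.453 -0.363  0.013]
 [ 0.48  -0.345  0.013]
 [ 0.446 -0.377  0.013]
 [ 0.466 -0.32   0.013]
 [ 0.449 -0.318  0.013]
 [ 0.45  -0.356  0.013]
 [ 0.466 -0.331  0.013]
 [ 0.483 -0.339  0.014]
 [ 0.454 -0.316  0.014]
 [ 0.474 -0.332  0.015]
 [ 0.464 -0.363  0.016]
 [ 0.458 -0.362  0.017]
 [ 0.473 -0.363  0.018]
 [ 0.467 -0.362  0.019]
 [ 0.461 -0.362  0.019]
 [ 0.478 -0.36   0.019]
 [ 0.455 -0.355  0.02 ]
 [ 0.464 -0.359  0.021]
 [ 0.475 -0.357  0.022]
 [ 0.472 -0.356  0.023]
 [ 0.457 -0.357  0.026]
 [ 0.46  -0.354  0.026]
 [ 0.477 -0.356  0.027]
 [ 0.466 -0.355  0.027]
 [ 0.463 -0.354  0.028]
 [ 0.474 -0.346  0.032]
 [ 0.477 -0.346  0.033]
 [ 0.476 -0.351  0.035]
 [ 0.462 -0.346  0.036]
 [ 0.476 -0.347  0.038]
 [ 0.479 -0.348  0.038]
 [ 0.47  -0.347  0.038]
 [ 0.467 -0.346  0.039]
 [ 0.456 -0.345  0.04 ]
 [ 0.453 -0.35   0.077]
 [ 0.466 -0.35   0.083]
 [ 0.472 -0.35   0.084]
 [ 0.46  -0.349  0.086]
 [ 0.477 -0.35   0.087]
 [ 0.446 -0.349  0.089]
 [ 0.479 -0.349 
[... 1930 characters left out ...]
66]
 [ 0.476 -0.381  0.066]
 [ 0.457 -0.374  0.067]
 [ 0.46  -0.379  0.067]
 [ 0.472 -0.383  0.068]
 [ 0.461 -0.377  0.069]
 [ 0.457 -0.378  0.069]
 [ 0.445 -0.374  0.079]
 [ 0.479 -0.376  0.081]
 [ 0.467 -0.376  0.082]
 [ 0.448 -0.374  0.082]
 [ 0.459 -0.375  0.083]
 [ 0.481 -0.376  0.084]
 [ 0.485 -0.375  0.085]
 [ 0.456 -0.375  0.086]
 [ 0.463 -0.376  0.086]
 [ 0.466 -0.376  0.089]
 [ 0.474 -0.377  0.089]
 [ 0.481 -0.376  0.09 ]
 [ 0.475 -0.375  0.09 ]
 [ 0.458 -0.375  0.091]
 [ 0.467 -0.375  0.092]
 [ 0.468 -0.377  0.094]
 [ 0.46  -0.376  0.095]
 [ 0.481 -0.375  0.095]
 [ 0.454 -0.376  0.097]
 [ 0.482 -0.377  0.097]
 [ 0.468 -0.376  0.098]
 [ 0.477 -0.376  0.099]
 [ 0.483 -0.376  0.099]]
```

```bash
python3 - <<'E'
from h import *
np.set_printoptions(precision=4,suppress=True)
for n in ("top","side"):
    d=np.load(n+"0_d.npy"); P=cloud(n,d); im=np.load(n+"0_p.npy").astype(int)
    m=(d>0)&(P[...,0]>.38)&(P[...,0]<.68)&(P[...,1]>-.16)&(P[...,1]<.13)
    a=m&(P[...,2]>.035)&(P[...,2]<.056)
    # tub: everything above 8mm within
    t=m&(P[...,2]>.008)&(P[...,2]<.16)
    k,l,st,c=cv2.connectedComponentsWithStats(t.astype(np.uint8)); i=1+st[1:,4].argmax()
    q=P[l==i]; print(n,len(q),q.min(0),q.max(0))
    rim=q[(q[:,2]<.053)]; r=cv2.minAreaRect(rim[:,:2].astype(np.float32)); print("rim rect",r,cv2.boxPoints(r).round(4).tolist())
    b=q[(q[:,2]>.075)]; 
    # bluish steel & z>0.095
    blue=im[...,2]-im[...,0]
    bb=(l==i)&(P[...,2]>.10)&(P[...,2]<.125)
    ys,xs=np.where(bb)
    for x,y in sorted(zip(xs,ys)): print((x,y),P[y,x],im[y,x],end=";")
    print()
E
```

```text
top 1614 [ 0.433  -0.1202  0.0081] [0.6176 0.0529 0.1521]
rim rect ((0.5264037847518921, -0.032549627125263214), (0.1512950211763382, 0.12586529552936554), 23.570592880249023) [[0.4318999946117401, -0.005100000184029341], [0.4821999967098236, -0.12049999833106995], [0.6208999752998352, -0.05999999865889549], [0.5705999732017517, 0.055399999022483826]]
(np.int64(284), np.int64(204)) [0.5412 0.0312 0.1086] [103 103  90];(np.int64(284), np.int64(205)) [0.5387 0.0314 0.1072] [101  99  91];(np.int64(284), np.int64(206)) [0.535  0.0311 0.1118] [109 105  97];(np.int64(284), np.int64(207)) [0.533  0.0315 0.1077] [110 110  99];(np.int64(284), np.int64(208)) [0.5311 0.0319 0.1035] [114 113  99];(np.int64(284), np.int64(209)) [0.5283 0.032  0.1034] [110 107  99];(np.int64(285), np.int64(206)) [0.5339 0.028  0.1167] [103 101  91];(np.int64(285), np.int64(207)) [0.5307 0.028  0.1185] [106 100  92];(np.int64(285), np.int64(208)) [0.5292 0.0285 0.1122] [105 105  93];(np.int64(285), np.int64(209)) [0.5272 0.0288 0.1085] [111 108  99];(np.int64(285), np.int64(210)) [0.5247 0.029  0.1068] [99 96 89];(
[... 28226 characters left out ...]
[94 92 89];(np.int64(311), np.int64(191)) [ 0.5569 -0.0216  0.109 ] [77 75 72];(np.int64(311), np.int64(192)) [ 0.5565 -0.0223  0.1055] [64 62 60];(np.int64(312), np.int64(189)) [ 0.5651 -0.0128  0.1046] [109 108 104];(np.int64(312), np.int64(190)) [ 0.5618 -0.0189  0.1081] [92 89 87];(np.int64(312), np.int64(191)) [ 0.5597 -0.0226  0.1085] [78 75 73];(np.int64(313), np.int64(189)) [ 0.569  -0.0118  0.1014] [106 105 102];(np.int64(313), np.int64(190)) [ 0.5666 -0.0161  0.1025] [90 87 85];(np.int64(313), np.int64(191)) [ 0.5648 -0.0195  0.1025] [79 77 74];(np.int64(314), np.int64(189)) [ 0.5721 -0.0123  0.1001] [104 103 100];(np.int64(314), np.int64(191)) [ 0.5674 -0.0208  0.1023] [81 79 76];
```

```bash
python3 - <<'E'
from h import *
np.set_printoptions(precision=4,suppress=True)
C=np.array([.5264,-.0325]); a=np.deg2rad(23.6); ex=np.array([np.cos(a),np.sin(a)]); ey=np.array([-ex[1],ex[0]])
for n in ("top","side"):
    d=np.load(n+"0_d.npy"); P=cloud(n,d)
    dx=(P[...,:2]-C)@ex; dy=(P[...,:2]-C)@ey
    ys,xs=np.where((d>0)&(abs(dx)<24)&(abs(dx)<.024)&(abs(dy)<.016)&(P[...,2]>.105)&(P[...,2]<.13))
    X=np.array([plane(n,(x,y),.117)[:2] for x,y in zip(xs,ys)]); Y=(X-C)
    print(n,len(xs),"bow y' mean",(Y@ey).mean(),"slope deg",np.rad2deg(np.polyfit(Y@ex,Y@ey,1)[0]),"z90",np.percentile(P[ys,xs,2],[50,90]))
    print(" y' extents",np.percentile(Y@ey,[2,98]))
    # rim
    m=(d>0)&(abs(dx)<.1)&(abs(dy)<.09)&(P[...,2]>.01)&(P[...,2]<.053)
    ys,xs=np.where(m); Q=P[ys,xs]; r=cv2.minAreaRect(Q[:,:2].astype(np.float32)); print(" tub",r)
    # bow x extents: z>.112
    b=(d>0)&(abs(dx)<.075)&(abs(dy)<.012)&(P[...,2]>.06)
    for lo in np.arange(-.07,.07,.02):
        q=P[b&(dx>=lo)&(dx<lo+.02)]; print(f"{lo+.01:.2f}:{np.percentile(q[:,2],80):.3f}" if len(q) else lo,end=" ")
    print()
    # tray
    m=(d>0)&(P[...,0]>.3)&(P[...,0]<.75)&(P[...,1]>.2)&(P[...,1]<.6)&(P[...,2]>.02)&(P[...,2]<.04)
    k,l,st,c=cv2.connectedComponentsWithStats(cv2.dilate(m.astype(np.uint8),np.ones((3,3)))); i=1+st[1:,4].argmax()
    ys,xs=np.where((l==i)&m); X=np.array([plane(n,(x,y),.03)[:2] for x,y in zip(xs,ys)],np.float32); r=cv2.minAreaRect(X); print(" tray",r,len(xs),"zmed",np.median(P[ys,xs,2]))
    fl=P[(d>0)&(abs(P[...,0]-r[0][0])<.05)&(abs(P[...,1]-r[0][1])<.05)]; print(" tray floor z",np.median(fl[:,2]))
    # all other objects
    o=((d>0)&(P[...,2]>.02)&(P[...,2]<.2)&(P[...,0]>.2)&(P[...,0]<1)&(abs(P[...,1])<.65)).astype(np.uint8)
    k,l,st,c=cv2.connectedComponentsWithStats(o)
    for i in range(1,k):
        if st[i,4]>60: q=P[l==i]; print("  obj px",c[i].round(),"xy",q[:,:2].min(0),q[:,:2].max(0),"zmax",np.percentile(q[:,2],99))
E
```

```text
top 67 bow y' mean 0.00023692291000920211 slope deg -0.33771348488521435 z90 [0.118  0.1214]
 y' extents [-0.0049  0.0049]
 tub ((0.5264037847518921, -0.032549627125263214), (0.1512950211763382, 0.12586529552936554), 23.570592880249023)
-0.06:0.096 -0.04:0.114 -0.02:0.121 0.00:0.121 0.02:0.119 0.04:0.114 0.06:0.098 0.07 
 tray ((0.5106766819953918, 0.3807693123817444), (0.22023706138134003, 0.191747784614563), 1.013188123703003) 661 zmed 0.027828023849438017
 tray floor z 0.004486266113950124
  obj px [355. 136.] xy [ 0.6959 -0.2171] [ 0.7766 -0.139 ] zmax 0.148224513623995
  obj px [236. 144.] xy [0.6966 0.1358] [0.7637 0.2016] zmax 0.12851483621445958
  obj px [309. 212.] xy [ 0.433  -0.1202] [0.6176 0.0529] zmax 0.149652068174079
  obj px [165. 224.] xy [0.4    0.2849] [0.6229 0.4798] zmax 0.03443325368621712
  obj px [432. 224.] xy [ 0.4065 -0.3897] [ 0.5256 -0.3366] zmax 0.1778382108440883
  obj px [479. 216.] xy [ 0.4802 -0.5496] [ 0.5211 -0.5111] zmax 0.02628128547198974
  obj px [358. 273.] xy [ 0.3187 -0.192 ] [ 0.3799 -0.1325] zmax 0.15275416810360382
  obj px [233. 274.] x
[... 439 characters left out ...]
415237427, 0.2019682079553604), 1.0933417081832886) 446 zmed 0.026210457659838052
 tray floor z 0.0041428415943647505
  obj px [234. 164.] xy [0.3246 0.1445] [0.6194 0.4825] zmax 0.12256882713802748
  obj px [328. 142.] xy [0.6935 0.1336] [0.7613 0.2031] zmax 0.1273203892443175
  obj px [302. 210.] xy [ 0.431  -0.1205] [0.6173 0.0441] zmax 0.14805191494958572
  obj px [390. 208.] xy [ 0.6953 -0.2175] [ 0.7725 -0.1408] zmax 0.14715763666557446
  obj px [269. 265.] xy [ 0.3168 -0.1964] [ 0.3788 -0.1422] zmax 0.15105489675305442
  obj px [345. 296.] xy [ 0.4049 -0.3885] [ 0.5244 -0.336 ] zmax 0.1767168122441056
  obj px [393. 364.] xy [ 0.4802 -0.5502] [ 0.5199 -0.5123] zmax 0.02547180007415823
```

```bash
cat >> h.py <<'E'
np.set_printoptions(precision=4,suppress=True)
def go(xyz=None,yaw=None,hold=True):
    """xyz = wanted grasp point (or TCP) in world; yaw deg of tool -x... wanted world angle of tool y minus 90 (mod 180)"""
    s=sensors.sense(); R=Rn.from_rotvec(s["tcp_rot"]).as_matrix(); p=np.array(s["position"])
    g=p-R[:,2]*bot.hold_point_z if hold else p
    print("t %.2f"%s["t"],"grasp pt",g,"toolx",R[:,0],"tooly",R[:,1],"tilt deg",np.rad2deg(np.arccos(-R[2,2])),"F",s["ft_force"].round(1),"gap",round(s["finger_gap"],4))
    if xyz is not None:
        print("world d",np.array(xyz)-g,"tool d (m)",R.T@(np.array(xyz)-g))
    if yaw is not None:
        c=np.deg2rad(yaw+90); y=np.array([np.cos(c),np.sin(c),0])
        if y@R[:,1]<0: y=-y
        z=np.array([0,0,-1.]); T=np.c_[np.cross(y,z),y,z]
        print("tool rot deg",np.rad2deg(Rn.from_matrix(R.T@T).as_rotvec()), "yaw now",(np.rad2deg(np.arctan2(R[1,1],R[0,1]))-90+90)%180-90)
    print("q",s["qpos"].round(3))
E
python3 - <<'E'
from h import *
go((.465,-.363,.30),-2.1)
C=np.array([.5255,-.032]); a=np.deg2rad(23.4); ex=np.array([np.cos(a),np.sin(a)]); ey=np.array([-ex[1],ex[0]])
for n in ("top","side"):
    d=np.load(n+"0_d.npy"); P=cloud(n,d)
    dx=(P[...,:2]-C)@ex; dy=(P[...,:2]-C)@ey
    for lo,hi in((.08,.105),(.105,.125),(.128,.155)):
      for s in (1,-1):
        m=(d>0)&(dx*s>0)&(dx*s<.08)&(dy>.010)&(dy<.09)&(P[...,2]>lo)&(P[...,2]<hi)
        print(n,lo,"x'",np.percentile(dx[m],[2,98]),"y'",np.percentile(dy[m],[2,98]),"z",P[m][:,2].max())
E
```

```text
t 0.10 grasp pt [0.2177 0.6121 0.2495] toolx [-0.9422  0.3352  0.0001] tooly [ 0.3352  0.9422 -0.001 ] tilt deg 0.059843667046019206 F [ 0.4  0.5 -0.5] gap 0.0853
world d [ 0.2473 -0.9751  0.0505] tool d (m) [-0.5598 -0.8359 -0.0497]
tool rot deg [ -0.0587  -0.0126 -17.483 ] yaw now -19.583043347226663
q [ 1.182  0.481  1.597  0.     1.065 -0.047]
top 0.08 x' [0.0106 0.0306] y' [0.0231 0.0574] z 0.10412814634310132
top 0.08 x' [-0.0453 -0.0149] y' [0.0245 0.0537] z 0.1049658604912728
top 0.105 x' [0.013  0.0373] y' [0.0249 0.0553] z 0.12348388372469757
top 0.105 x' [-0.0439 -0.019 ] y' [0.0241 0.0565] z 0.11983519591965959
top 0.128 x' [0.0181 0.0368] y' [0.0304 0.0499] z 0.1508924812762434
top 0.128 x' [-0.0381 -0.0183] y' [0.0312 0.0499] z 0.1520661262499807
side 0.08 x' [0.0083 0.0378] y' [0.0235 0.0499] z 0.10494173084183675
side 0.08 x' [-0.0476 -0.0193] y' [0.0231 0.0493] z 0.10423523862802693
side 0.105 x' [0.0094 0.0364] y' [0.0254 0.0511] z 0.12368005682885305
side 0.105 x' [-0.0461 -0.0202] y' [0.0256 0.0515] z 0.12221369334499774
side 0.128 x' [0.0162 0.0348] y' [0.031  0.0508] z 0.1499765113627603
side 0.128 x' [-0.0402 -0.0201] y' [0.0317 0.0494] z 0.1499582088935939
```

Call:
{"api": "step_arm", "payload": {
  "commands": [
    {"dp": [0, 0, -0.02], "rot": [0, 0, -8.75], "hand": 0.085},
    {"dp": [0, 0, -0.02], "rot": [0, 0, -8.75], "hand": 0.085},
    {"dp": [-0.032, -0.05, -0.003], "rot": [0, 0, 0], "hand": 0.085},
    {"dp": [-0.032, -0.05, -0.003], "rot": [0, 0, 0], "hand": 0.085},
    {"dp": [-0.032, -0.05, -0.003], "rot": [0, 0, 0], "hand": 0.085},
    {"dp": [-0.032, -0.05, -0.003], "rot": [0, 0, 0], "hand": 0.085},
    {"dp": [-0.032, -0.05, -0.003], "rot": [0, 0, 0], "hand": 0.085},
    {"dp": [-0.032, -0.05, -0.003], "rot": [0, 0, 0], "hand": 0.085},
    {"dp": [-0.032, -0.05, -0.003], "rot": [0, 0, 0], "hand": 0.085},
    {"dp": [-0.032, -0.05, -0.003], "rot": [0, 0, 0], "hand": 0.085},
    {"dp": [-0.032, -0.05, -0.003], "rot": [0, 0, 0], "hand": 0.085},
    {"dp": [-0.032, -0.05, -0.003], "rot": [0, 0, 0], "hand": 0.085}
  ]
}}

```text
t: 1.6
position: [0.5309, 0.0908, 0.301]
tcp_rot: [-0.03, -3.139, 0.006]
ft_force: [0.6, 0.6, 0.4]
finger_gap: 0.0848
```

```bash
python3 -c "
from h import *
go((.4645,-.363,.27),-2.1)"
```

```text
t 1.60 grasp pt [0.5309 0.0908 0.3197] toolx [-0.9998  0.0193  0.0019] tooly [ 0.0193  0.9998 -0.004 ] tilt deg 0.25557817349854556 F [0.6 0.6 0.4] gap 0.0848
world d [-0.0664 -0.4538 -0.0497] tool d (m) [ 0.0576 -0.4548  0.0517]
tool rot deg [-0.2316 -0.1081  0.9933] yaw now -1.106485270863999
q [ 0.116  0.257  1.762 -0.004  1.125 -1.434]
```

Call:
{"api": "step_arm", "payload": {
  "commands": [
    {"dp": [0.0064, -0.05, 0.003], "rot": [-0.2, -0.1, 1.0], "hand": 0.085},
    {"dp": [0.0064, -0.05, 0.003], "rot": [0, 0, 0], "hand": 0.085},
    {"dp": [0.0064, -0.05, 0.003], "rot": [0, 0, 0], "hand": 0.085},
    {"dp": [0.0064, -0.05, 0.003], "rot": [0, 0, 0], "hand": 0.085},
    {"dp": [0.0064, -0.05, 0.003], "rot": [0, 0, 0], "hand": 0.085},
    {"dp": [0.0064, -0.05, 0.003], "rot": [0, 0, 0], "hand": 0.085},
    {"dp": [0.0064, -0.05, 0.003], "rot": [0, 0, 0], "hand": 0.085},
    {"dp": [0.0064, -0.05, 0.003], "rot": [0, 0, 0], "hand": 0.085},
    {"dp": [0.0064, -0.03, 0.003], "rot": [0, 0, 0], "hand": 0.085},
    {"dp": [0, 0, 0], "rot": [0, 0, 0], "hand": 0.085}
  ]
}}

```text
t: 2.85
position: [0.4542, -0.3544, 0.2712]
tcp_rot: [-0.067, -3.139, -0.001]
ft_force: [-0.1, 1.0, -0.5]
finger_gap: 0.085
```

```bash
python3 -c "
from h import *
go((.4645,-.363,.165),-2.1)"
```

```text
t 2.85 grasp pt [ 0.4542 -0.3544  0.2899] toolx [-0.9991  0.0424  0.0018] tooly [0.0424 0.9991 0.0006] tilt deg 0.10681181299779705 F [-0.1  1.  -0.5] gap 0.085
world d [ 0.0103 -0.0086 -0.1249] tool d (m) [-0.0109 -0.0082  0.1249]
tool rot deg [ 0.0339 -0.1013 -0.3324] yaw now -2.43240701320191
q [-0.715  0.339  1.721 -0.001  1.084 -2.243]
```

Call:
{"api": "step_arm", "payload": {
  "commands": [
    {"dp": [-0.0109, -0.0082, 0.02], "rot": [0, 0, -0.3], "hand": 0.085},
    {"dp": [0, 0, 0.04], "rot": [0, 0, 0], "hand": 0.085},
    {"dp": [0, 0, 0.03], "rot": [0, 0, 0], "hand": 0.085},
    {"dp": [0, 0, 0], "rot": [0, 0, 0], "hand": 0.085}
  ]
}}

```text
t: 3.35
position: [0.4655, -0.3606, 0.1792]
tcp_rot: [-0.058, -3.139, -0.002]
ft_force: [0.3, 0.3, 1.1]
finger_gap: 0.0848
```

```bash
python3 -c "
from h import *
go((.4645,-.363,.162),-2.1)
for n,(x,y,w,h) in (('side',(280,230,130,130)),('top',(380,165,120,100))):
    p,d=camera(n); cv2.imwrite('pics/pre_'+n+'.png',cv2.convertScaleAbs(cv2.resize(p[y:y+h,x:x+w,::-1],None,fx=5,fy=5,interpolation=cv2.INTER_CUBIC),alpha=1.5))
a=cv2.imread('pics/pre_side.png');b=cv2.imread('pics/pre_top.png');b=cv2.resize(b,None,fx=.6,fy=.6);a=cv2.resize(a,None,fx=.6,fy=.6)
o=np.zeros((400,760,3),np.uint8);o[:a.shape[0],:a.shape[1]]=a;o[:b.shape[0],395:395+b.shape[1]]=b;cv2.imwrite('pics/pre.png',o)"
```

```text
t 3.35 grasp pt [ 0.4655 -0.3606  0.1979] toolx [-0.9993  0.0368  0.0016] tooly [0.0368 0.9993 0.0015] tilt deg 0.12787137567179074 F [0.3 0.3 1.1] gap 0.0848
world d [-0.001  -0.0024 -0.0359] tool d (m) [ 0.0008 -0.0025  0.0359]
tool rot deg [ 0.0875 -0.0932 -0.0078] yaw now -2.1078343077505934
q [-0.711  0.454  1.791  0.     0.899 -2.245]
```

View pics/pre.png

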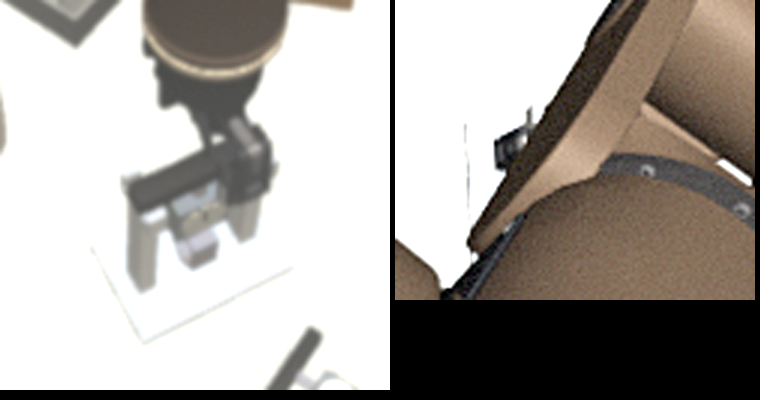

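Candidates: the racked scale, bar at side (346,286) and top (435,222), measures 120 mm long. The other, lying at side (377,353) and top (464,222), is clearly shorter. The racked one is the larger, and it was confirmed in the enlarged crop. The picture shows the open jaws straddling it.

Call:
{"api": "step_arm", "payload": {
  "commands": [
    {"dp": [0.001, -0.0025, 0.02], "rot": [0, 0, 0], "hand": 0.085},
    {"dp": [0, 0, 0.013], "rot": [0, 0, 0], "hand": 0.085},
    {"dp": [0, 0, 0.002], "rot": [0, 0, 0], "hand": 0.085}
  ]
}}

```text
t: 3.82
position: [0.468, -0.3653, 0.1503]
tcp_rot: [0.057, 3.135, -0.008]
ft_force: [0.4, 1.3, 0.4]
finger_gap: 0.085
```

```bash
python3 -c "
from h import *
go((.4645,-.363,.162),-2.1)"
```

```text
t 3.83 grasp pt [ 0.4679 -0.3652  0.169 ] toolx [-0.9993  0.0361 -0.0065] tooly [ 0.0361  0.9993 -0.0049] tilt deg 0.4680442422953256 F [0.4 1.3 0.4] gap 0.085
world d [-0.0034  0.0022 -0.007 ] tool d (m) [0.0035 0.0021 0.007 ]
tool rot deg [-0.2812  0.3742  0.0316] yaw now -2.069279967550486
q [-0.714  0.491  1.814  0.     0.829 -2.249]
```

Call:
{"api": "step_arm", "payload": {
  "commands": [
    {"dp": [0.0035, 0.002, 0.006], "rot": [-0.3, 0.4, 0], "hand": 0.085},
    {"dp": [0, 0, 0], "rot": [0, 0, 0], "hand": 0.085}
  ],
  "squeeze": 90
}}

```text
t: 4.08
position: [0.4649, -0.3632, 0.1451]
tcp_rot: [0.057, 3.141, -0.0]
ft_force: [0.8, 0.2, -0.9]
finger_gap: 0.0845
```

```bash
python3 -c "
from h import *
go((.4645,-.363,.162),-2.1)"
```

```text
t 4.08 grasp pt [ 0.4649 -0.3632  0.1638] toolx [-0.9994  0.036  -0.    ] tooly [ 0.036   0.9994 -0.0001] tilt deg 0.006878703691661158 F [ 0.8  0.2 -0.9] gap 0.0845
world d [-0.0004  0.0002 -0.0018] tool d (m) [0.0004 0.0002 0.0018]
tool rot deg [-0.0063  0.0028  0.0385] yaw now -2.0614776699535042
q [-0.715  0.496  1.82  -0.     0.825 -2.249]
```

Call:
{"api": "step_arm", "payload": {
  "commands": [
    {"dp": [0, 0, 0], "rot": [0, 0, 0], "hand": 0.01},
    {"dp": [0, 0, 0], "rot": [0, 0, 0], "hand": 0.01},
    {"dp": [0, 0, 0], "rot": [0, 0, 0], "hand": 0.01},
    {"dp": [0, 0, 0], "rot": [0, 0, 0], "hand": 0.01},
    {"dp": [0, 0, 0], "rot": [0, 0, 0], "hand": 0.01}
  ],
  "squeeze": 90
}}

```text
t: 4.7
position: [0.4653, -0.3636, 0.1461]
tcp_rot: [0.057, 3.14, -0.002]
ft_force: [0.2, 1.2, -2.3]
finger_gap: 0.0225
```

```bash
python3 -c "
from h import *
go((.4645,-.363,.162),-2.1)"
```

```text
t 4.70 grasp pt [ 0.4652 -0.3636  0.1648] toolx [-0.9994  0.036  -0.0011] tooly [ 0.036   0.9994 -0.001 ] tilt deg 0.08630673976378203 F [ 0.2  1.2 -2.3] gap 0.0225
world d [-0.0007  0.0006 -0.0028] tool d (m) [0.0008 0.0006 0.0028]
tool rot deg [-0.057   0.0648  0.0362] yaw now -2.063830287454792
q [-0.715  0.495  1.819 -0.     0.826 -2.249]
```

Call:
{"api": "step_arm", "payload": {
  "commands": [
    {"dp": [0, 0, -0.01], "rot": [0, 0, 0], "hand": 0.01},
    {"dp": [0, 0, -0.02], "rot": [0, 0, 0], "hand": 0.01},
    {"dp": [0, 0, -0.025], "rot": [0, 0, 0], "hand": 0.01},
    {"dp": [0, 0, -0.025], "rot": [0, 0, 0], "hand": 0.01},
    {"dp": [0, 0, -0.025], "rot": [0, 0, 0], "hand": 0.01},
    {"dp": [0, 0, -0.025], "rot": [0, 0, 0], "hand": 0.01},
    {"dp": [0, 0, -0.025], "rot": [0, 0, 0], "hand": 0.01},
    {"dp": [0, 0, -0.02], "rot": [0, 0, 0], "hand": 0.01}
  ]
}}

```text
t: 5.7
position: [0.4636, -0.3621, 0.3281]
tcp_rot: [-0.057, -3.139, -0.003]
ft_force: [-0.2, -0.2, -2.7]
finger_gap: 0.0227
```

```bash
python3 -c "
from h import *
go((.547,-.081,.30),23.4)
p,d=camera('side'); cv2.imwrite('pics/lift.png',cv2.convertScaleAbs(cv2.resize(p[180:340,260:440,::-1],None,fx=3.5,fy=3.5,interpolation=cv2.INTER_CUBIC),alpha=1.5))"
```

```text
t 5.70 grasp pt [ 0.4637 -0.3621  0.3468] toolx [-0.9993  0.036   0.0021] tooly [0.0361 0.9993 0.0017] tilt deg 0.15806665637913675 F [-0.2 -0.2 -2.7] gap 0.0227
world d [ 0.0833  0.2811 -0.0468] tool d (m) [-0.0733  0.2839  0.0471]
tool rot deg [  0.1254  -0.0983 -25.4659] yaw now -2.0660366947514035
q [-0.715  0.312  1.616  0.     1.216 -2.249]
```

View pics/lift.png

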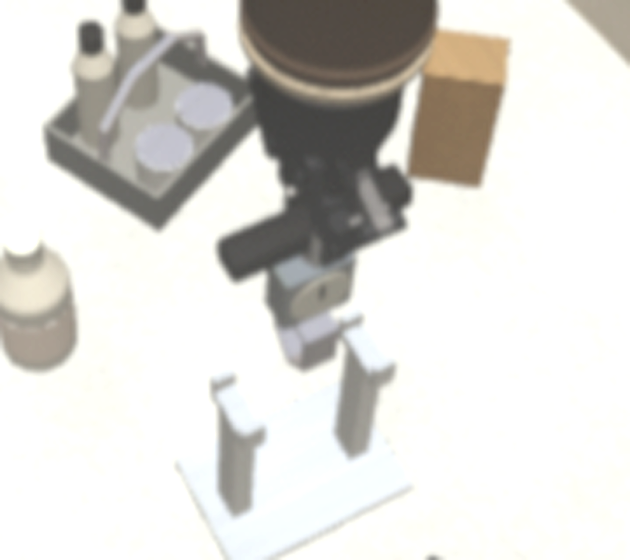

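The picture shows the scale lifted clear and upright in the jaws, with the hook at about (315,340), and the rack empty with both notches in view.

Call:
{"api": "step_arm", "payload": {
  "commands": [
    {"dp": [-0.006, 0.025, 0.002], "rot": [0, 0, 0], "hand": 0.01},
    {"dp": [-0.01, 0.04, 0.003], "rot": [0, 0, 0], "hand": 0.01},
    {"dp": [-0.01, 0.04, 0.003], "rot": [0, 0, 0], "hand": 0.01},
    {"dp": [-0.01, 0.04, 0.003], "rot": [0, 0, 0], "hand": 0.01},
    {"dp": [-0.01, 0.04, 0.003], "rot": [0, 0, 0], "hand": 0.01},
    {"dp": [-0.01, 0.04, 0.003], "rot": [0, 0, 0], "hand": 0.01},
    {"dp": [-0.01, 0.03, 0.003], "rot": [0, 0, 0], "hand": 0.01},
    {"dp": [0, 0, 0], "rot": [0, 0, -8.5], "hand": 0.01},
    {"dp": [0, 0, 0], "rot": [0, 0, -8.5], "hand": 0.01},
    {"dp": [0, 0, 0], "rot": [0, 0, -8.5], "hand": 0.01},
    {"dp": [0, 0, 0], "rot": [0, 0, 0], "hand": 0.01}
  ]
}}

```text
t: 7.12
position: [0.5396, -0.1013, 0.3089]
tcp_rot: [0.655, -3.072, 0.0]
ft_force: [-1.0, 0.2, -2.8]
finger_gap: 0.0228
```

```bash
python3 -c "
from h import *
go((.547,-.081,.27),23.4)"
```

```text
t 7.12 grasp pt [ 0.5396 -0.1013  0.3276] toolx [-0.913  -0.4079  0.001 ] tooly [-0.4079  0.913  -0.0001] tilt deg 0.05733206010102078 F [-1.   0.2 -2.8] gap 0.0228
world d [ 0.0074  0.0203 -0.0576] tool d (m) [-0.0151  0.0155  0.0575]
tool rot deg [-0.0055 -0.0571  0.6747] yaw now 24.07472550156274
q [-0.24   0.265  1.73  -0.001  1.147 -2.231]
```

Call:
{"api": "step_arm", "payload": {
  "commands": [
    {"dp": [-0.008, 0.008, 0.015], "rot": [0, 0, 0.7], "hand": 0.01},
    {"dp": [-0.007, 0.007, 0.025], "rot": [0, 0, 0], "hand": 0.01},
    {"dp": [0, 0, 0.025], "rot": [0, 0, 0], "hand": 0.01},
    {"dp": [0, 0, 0.018], "rot": [0, 0, 0], "hand": 0.01},
    {"dp": [0, 0, 0], "rot": [0, 0, 0], "hand": 0.01}
  ]
}}

```text
t: 7.75
position: [0.5468, -0.0783, 0.2196]
tcp_rot: [0.608, -3.08, -0.002]
ft_force: [-0.6, 0.5, -2.0]
finger_gap: 0.0224
```

```bash
python3 -c "
from h import *
go((.547,-.081,.23),23.4)
p,d=camera('side'); np.save('app_d.npy',d); cv2.imwrite('pics/app.png',cv2.convertScaleAbs(cv2.resize(p[130:250,230:390,::-1],None,fx=4.5,fy=4.5,interpolation=cv2.INTER_CUBIC),alpha=1.5))
p,d=camera('top');cv2.imwrite('pics/appt.png',cv2.convertScaleAbs(cv2.resize(p[130:280,230:430,::-1],None,fx=3.5,fy=3.5,interpolation=cv2.INTER_CUBIC),alpha=1.5))"
```

```text
t 7.75 grasp pt [ 0.5469 -0.0783  0.2383] toolx [-0.9251 -0.3798  0.0024] tooly [-0.3798  0.9251  0.0016] tilt deg 0.16414534938465628 F [-0.6  0.5 -2. ] gap 0.0224
world d [ 0.0001 -0.0027 -0.0083] tool d (m) [ 0.0009 -0.0026  0.0083]
tool rot deg [ 0.0917 -0.1361 -1.0798] yaw now 22.32012167863671
q [-0.197  0.359  1.833 -0.     0.953 -2.157]
```

View pics/app.png

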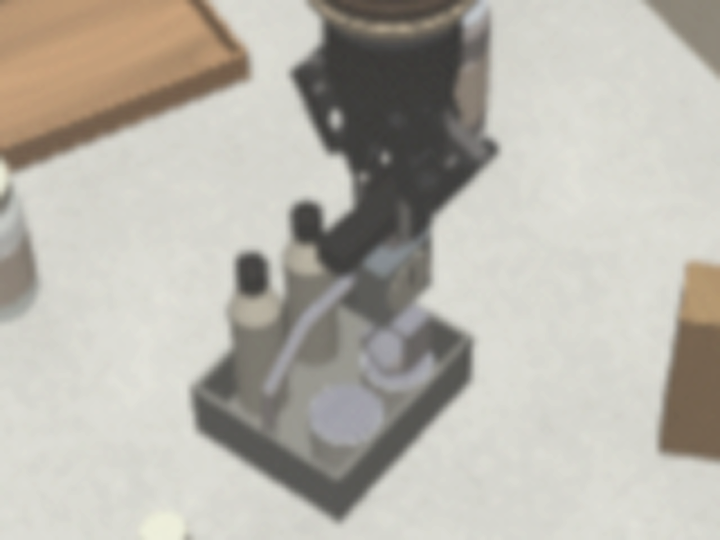

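View pics/appt.png

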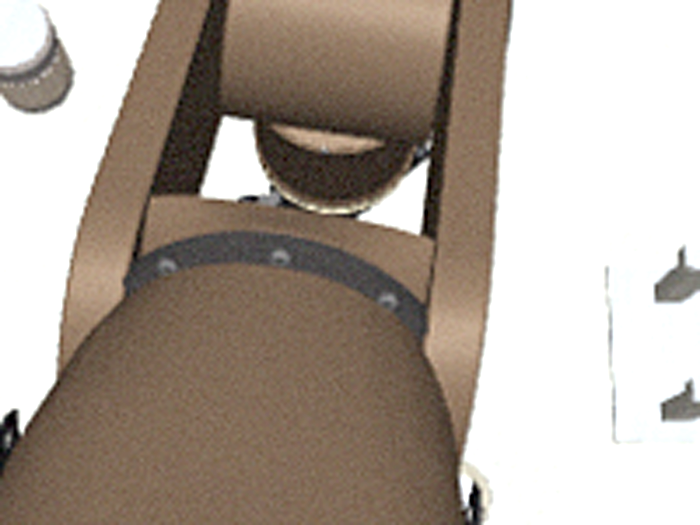

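```bash
python3 -c "
from h import *
C=np.array([.526,-.0322]); a=np.deg2rad(23.4); ex=np.array([np.cos(a),np.sin(a)]); ey=np.array([-ex[1],ex[0]])
def c(X): return ((proj('side',X)-[230,130])*4.5).round()
for nm,x,y,z in (('bow c',0,0,.115),('bow -26',-.026,0,.115),('bow +26',.026,0,.115)):
    q=C+ex*x+ey*y; print(nm,c([*q,z]))
d=np.load('app_d.npy'); P=cloud('side',d); dx=(P[...,:2]-C)@ex; dy=(P[...,:2]-C)@ey
for lo,hi in ((.08,.09),(.09,.1),(.1,.11),(.11,.12),(.12,.13),(.14,.2),(.228,.26)):
    m=(d>0)&(abs(dx)<.07)&(dy<-.012)&(dy>-.09)&(P[...,2]>lo)&(P[...,2]<hi)
    if m.sum()>3: print(lo,hi,m.sum(),'x',np.percentile(dx[m],[3,50,97]),'y',np.percentile(dy[m],[3,50,97]))
"
```

```text
bow c [330. 297.]
bow -26 [305. 322.]
bow +26 [355. 273.]
0.08 0.09 10 x [-0.0111 -0.0081  0.0049] y [-0.0527 -0.049  -0.0435]
0.09 0.1 39 x [-0.0118 -0.0038  0.0116] y [-0.0586 -0.0449 -0.0371]
0.1 0.11 37 x [-0.0129 -0.0019  0.01  ] y [-0.0703 -0.0401 -0.0323]
0.11 0.12 16 x [-0.0126 -0.0026  0.0126] y [-0.07   -0.069  -0.0323]
0.12 0.13 17 x [-0.0132 -0.0049  0.0118] y [-0.0702 -0.0695 -0.0663]
0.14 0.2 209 x [-0.0256 -0.0137  0.0205] y [-0.0642 -0.0614 -0.0411]
0.228 0.26 334 x [-0.0589 -0.0195  0.0327] y [-0.0738 -0.0532 -0.0326]
```

The side picture shows the hook opening at about (405,355), over the far tin, in front of the bow at (330,297). It is in line with the bow's middle in x' (±12 mm) and sits above the tins. The top view is blocked by the arm. Next I lower it 8 mm and move in to +y'.

Call:
{"api": "step_arm", "payload": {
  "commands": [
    {"dp": [0.001, 0, 0.008], "rot": [0, 0, -1.1], "hand": 0.01},
    {"dp": [0, 0, 0], "rot": [0, 0, 0], "hand": 0.01}
  ]
}}

```text
t: 8.1
position: [0.5475, -0.0791, 0.2138]
tcp_rot: [-0.639, 3.074, -0.001]
ft_force: [-0.9, -0.2, -2.9]
finger_gap: 0.0227
```

```bash
python3 -c "
from h import *
go((.526,-.0312,.230),23.4)"
```

```text
t 8.10 grasp pt [ 0.5475 -0.0791  0.2325] toolx [-0.9171 -0.3986 -0.0014] tooly [-0.3986  0.9171 -0.001 ] tilt deg 0.09544653688506961 F [-0.9 -0.2 -2.9] gap 0.0227
world d [-0.0215  0.0479 -0.0025] tool d (m) [0.0006 0.0525 0.0025]
tool rot deg [-0.0544  0.0784  0.0929] yaw now 23.49287666101189
q [-0.198  0.364  1.841  0.     0.935 -2.179]
```

Call:
{"api": "step_arm", "payload": {
  "commands": [
    {"dp": [0.0006, 0.01, 0.0025], "rot": [0, 0, 0], "hand": 0.01},
    {"dp": [0, 0.015, 0], "rot": [0, 0, 0], "hand": 0.01},
    {"dp": [0, 0.012, 0], "rot": [0, 0, 0], "hand": 0.01},
    {"dp": [0, 0.007, 0], "rot": [0, 0, 0], "hand": 0.01},
    {"dp": [0, 0, 0], "rot": [0, 0, 0], "hand": 0.01}
  ]
}}

```text
t: 8.72
position: [0.5282, -0.0355, 0.2121]
tcp_rot: [-0.639, 3.073, -0.002]
ft_force: [0.4, 0.1, -2.8]
finger_gap: 0.0224
```

```bash
python3 -c "
from h import *
go((.526,-.0312,.230),23.4)
p,d=camera('side'); np.save('in_d.npy',d); cv2.imwrite('pics/in.png',cv2.convertScaleAbs(cv2.resize(p[150:240,260:360,::-1],None,fx=6,fy=6,interpolation=cv2.INTER_CUBIC),alpha=1.6))"
```

```text
t 8.72 grasp pt [ 0.5281 -0.0355  0.2308] toolx [-0.9171 -0.3986 -0.0027] tooly [-0.3985  0.9171 -0.0016] tilt deg 0.18002944865778384 F [ 0.4  0.1 -2.8] gap 0.0224
world d [-0.0021  0.0043 -0.0008] tool d (m) [0.0002 0.0048 0.0008]
tool rot deg [-0.0899  0.156   0.0875] yaw now 23.487425286413384
q [-0.124  0.333  1.896  0.     0.909 -2.105]
```

View pics/in.png

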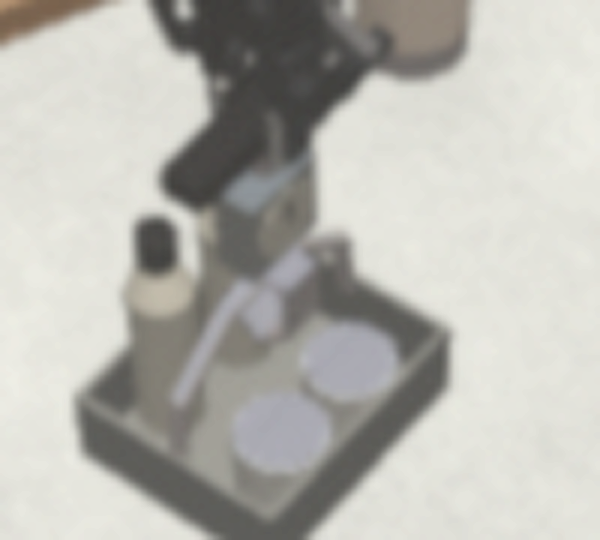

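The picture shows the bow passing into the hook's mouth at about (255,290), with no contact force. Next is 3 mm more in +y', then a slow lift.

Call:
{"api": "step_arm", "payload": {
  "commands": [
    {"dp": [0, 0.003, 0], "rot": [0, 0, 0], "hand": 0.01},
    {"dp": [0, 0, -0.008], "rot": [0, 0, 0], "hand": 0.01},
    {"dp": [0, 0, -0.008], "rot": [0, 0, 0], "hand": 0.01},
    {"dp": [0, 0, -0.008], "rot": [0, 0, 0], "hand": 0.01},
    {"dp": [0, 0, -0.008], "rot": [0, 0, 0], "hand": 0.01},
    {"dp": [0, 0, -0.008], "rot": [0, 0, 0], "hand": 0.01}
  ],
  "squeeze": 110
}}

```text
t: 9.52
position: [0.527, -0.0336, 0.2546]
tcp_rot: [-0.637, 3.074, -0.001]
ft_force: [-0.1, 0.6, -6.8]
finger_gap: 0.0222
```

```bash
python3 -c "
from h import *
go((.526,-.0312,.230),23.4)
p,d=camera('side'); np.save('in_d.npy',d); cv2.imwrite('pics/in2.png',cv2.convertScaleAbs(cv2.resize(p[150:240,260:360,::-1],None,fx=6,fy=6,interpolation=cv2.INTER_CUBIC),alpha=1.6))"
```

```text
t 9.53 grasp pt [ 0.5269 -0.0336  0.2733] toolx [-0.9176 -0.3974 -0.0022] tooly [-0.3974  0.9176 -0.0013] tilt deg 0.14752433407730764 F [-0.1  0.6 -6.8] gap 0.0222
world d [-0.0009  0.0024 -0.0433] tool d (m) [0.     0.0026 0.0433]
tool rot deg [-0.0772  0.1257  0.0179] yaw now 23.417798667433004
q [-0.121  0.283  1.849 -0.     1.007 -2.1  ]
```

View pics/in2.png

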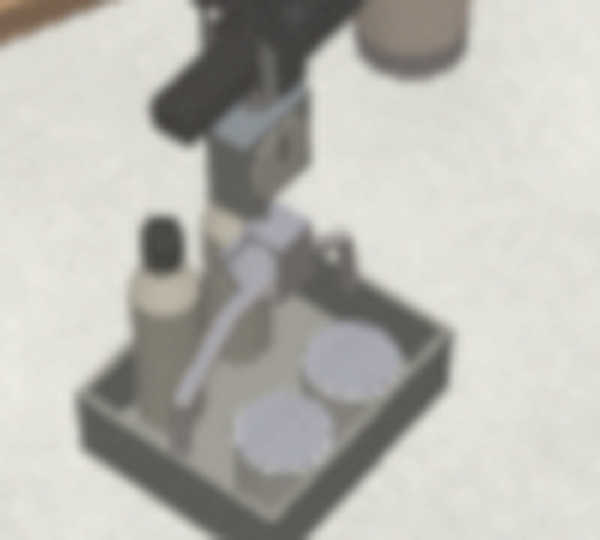

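The bow is seated in the V at about (255,265), with about 4 N of load so far. Continuing the lift.

Call:
{"api": "step_arm", "payload": {
  "commands": [
    {"dp": [0, 0, -0.005], "rot": [0, 0, 0], "hand": 0.01},
    {"dp": [0, 0, -0.005], "rot": [0, 0, 0], "hand": 0.01},
    {"dp": [0, 0, -0.005], "rot": [0, 0, 0], "hand": 0.01},
    {"dp": [0, 0, -0.005], "rot": [0, 0, 0], "hand": 0.01},
    {"dp": [0, 0, -0.008], "rot": [0, 0, 0], "hand": 0.01},
    {"dp": [0, 0, -0.008], "rot": [0, 0, 0], "hand": 0.01},
    {"dp": [0, 0, -0.008], "rot": [0, 0, 0], "hand": 0.01},
    {"dp": [0, 0, -0.008], "rot": [0, 0, 0], "hand": 0.01},
    {"dp": [0, 0, -0.006], "rot": [0, 0, 0], "hand": 0.01},
    {"dp": [0, 0, -0.005], "rot": [0, 0, 0], "hand": 0.01},
    {"dp": [0, 0, -0.004], "rot": [0, 0, 0], "hand": 0.01},
    {"dp": [0, 0, 0], "rot": [0, 0, 0], "hand": 0.01}
  ]
}}

```text
t: 11.08
position: [0.5268, -0.0336, 0.3271]
tcp_rot: [-0.637, 3.073, -0.002]
ft_force: [0.6, 0.1, -8.0]
finger_gap: 0.0223
```

```bash
python3 -c "
from h import *
go((.526,-.0312,.230),23.4)
p,d=camera('side'); np.save('h_d.npy',d); cv2.imwrite('pics/hang.png',cv2.convertScaleAbs(cv2.resize(p[130:240,250:370,::-1],None,fx=5,fy=5,interpolation=cv2.INTER_CUBIC),alpha=1.6))
P=cloud('side',d); C=np.array([.526,-.0322]);m=(d>0)&(np.hypot(*(np.moveaxis(P[...,:2]-C,-1,0)))<.1)&(P[...,2]<.13)&(P[...,2]>.02)
print(np.percentile(P[m][:,2],[1,5,20,50,80]))
"
```

```text
t 11.07 grasp pt [ 0.5268 -0.0336  0.3458] toolx [-0.9176 -0.3975 -0.0027] tooly [-0.3975  0.9176 -0.0018] tilt deg 0.1863438822731851 F [ 0.6  0.1 -8. ] gap 0.0223
world d [-0.0008  0.0024 -0.1158] tool d (m) [0.0001 0.0027 0.1157]
tool rot deg [-0.1054  0.1537  0.0215] yaw now 23.42131210741809
q [-0.121  0.216  1.751 -0.     1.171 -2.101]
[0.0712 0.0739 0.0793 0.1046 0.1189]
```

View pics/hang.png

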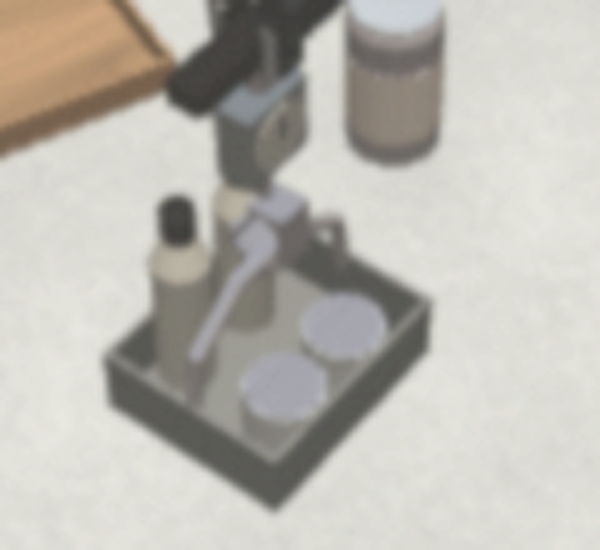

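The picture shows the caddy hanging clear and level with the bow in the hook. Underside is about 70 mm up, load about 5.3 N (0.54 kg). Holding for the reading.

Call:
{"api": "step_arm", "payload": {
  "commands": [
    {"dp": [0, 0, 0], "rot": [0, 0, 0], "hand": 0.01},
    {"dp": [0, 0, 0], "rot": [0, 0, 0], "hand": 0.01},
    {"dp": [0, 0, 0], "rot": [0, 0, 0], "hand": 0.01},
    {"dp": [0, 0, 0], "rot": [0, 0, 0], "hand": 0.01},
    {"dp": [0, 0, 0], "rot": [0, 0, 0], "hand": 0.01},
    {"dp": [0, 0, 0], "rot": [0, 0, 0], "hand": 0.01},
    {"dp": [0, 0, 0], "rot": [0, 0, 0], "hand": 0.01},
    {"dp": [0, 0, 0], "rot": [0, 0, 0], "hand": 0.01},
    {"dp": [0, 0, 0], "rot": [0, 0, 0], "hand": 0.01},
    {"dp": [0, 0, 0], "rot": [0, 0, 0], "hand": 0.01},
    {"dp": [0, 0, 0], "rot": [0, 0, 0], "hand": 0.01},
    {"dp": [0, 0, 0], "rot": [0, 0, 0], "hand": 0.01}
  ]
}}

```text
t: 12.62
position: [0.5264, -0.0336, 0.3261]
tcp_rot: [-0.637, 3.075, -0.001]
ft_force: [-0.2, -0.2, -8.2]
finger_gap: 0.0222
```

Call:
{"api": "step_arm", "payload": {
  "commands": [
    {"dp": [0, 0, 0], "rot": [0, 0, 0], "hand": 0.01},
    {"dp": [0, 0, 0], "rot": [0, 0, 0], "hand": 0.01},
    {"dp": [0, 0, 0], "rot": [0, 0, 0], "hand": 0.01},
    {"dp": [0, 0, 0], "rot": [0, 0, 0], "hand": 0.01},
    {"dp": [0, 0, 0], "rot": [0, 0, 0], "hand": 0.01},
    {"dp": [0, 0, 0], "rot": [0, 0, 0], "hand": 0.01},
    {"dp": [0, 0, 0], "rot": [0, 0, 0], "hand": 0.01},
    {"dp": [0, 0, 0], "rot": [0, 0, 0], "hand": 0.01},
    {"dp": [0, 0, 0], "rot": [0, 0, 0], "hand": 0.01},
    {"dp": [0, 0, 0], "rot": [0, 0, 0], "hand": 0.01}
  ]
}}

```text
t: 13.88
position: [0.5264, -0.0336, 0.3261]
tcp_rot: [-0.637, 3.075, -0.001]
ft_force: [0.6, 0.1, -8.1]
finger_gap: 0.0221
```

```bash
python3 -c "
from h import *
go((.509,.379,.3458),1)
d0=np.load('h_d.npy'); p,d=camera('side'); m=(d>0)&(d0>0); m[:130]=0;m[240:]=0;m[:,:250]=0;m[:,370:]=0
print('depth change px>6mm', (abs(d-d0)[m]>.006).sum(), m.sum())
P=cloud('side',d); C=np.array([.526,-.0322]);m=(d>0)&(np.hypot(*(np.moveaxis(P[...,:2]-C,-1,0)))<.1)&(P[...,2]<.13)&(P[...,2]>.02)
print(np.percentile(P[m][:,2],[1,5,20,50,80]))"
```

```text
t 13.88 grasp pt [ 0.5264 -0.0336  0.3448] toolx [-0.9176 -0.3976 -0.0014] tooly [-0.3976  0.9176 -0.0011] tilt deg 0.10126932159413392 F [ 0.6  0.1 -8.1] gap 0.0221
world d [-0.0174  0.4126  0.001 ] tool d (m) [-0.148   0.3855 -0.0012]
tool rot deg [-0.0454  0.0912 22.4253] yaw now 23.425254451135743
q [-0.121  0.217  1.752 -0.     1.17  -2.101]
depth change px>6mm 1985 13090
[0.0695 0.0723 0.0779 0.1029 0.1173]
```

Call:
{"api": "step_arm", "payload": {
  "commands": [
    {"dp": [0, 0, 0], "rot": [0, 0, 1], "hand": 0.01},
    {"dp": [0, 0, 0], "rot": [0, 0, 2], "hand": 0.01},
    {"dp": [0, 0, 0], "rot": [0, 0, 2.5], "hand": 0.01},
    {"dp": [0, 0, 0], "rot": [0, 0, 2.5], "hand": 0.01},
    {"dp": [0, 0, 0], "rot": [0, 0, 2.5], "hand": 0.01},
    {"dp": [0, 0, 0], "rot": [0, 0, 2.5], "hand": 0.01},
    {"dp": [0, 0, 0], "rot": [0, 0, 2.5], "hand": 0.01},
    {"dp": [0, 0, 0], "rot": [0, 0, 2.5], "hand": 0.01},
    {"dp": [0, 0, 0], "rot": [0, 0, 2], "hand": 0.01},
    {"dp": [0, 0, 0], "rot": [0, 0, 1.5], "hand": 0.01},
    {"dp": [0, 0, 0], "rot": [0, 0, 1], "hand": 0.01},
    {"dp": [0, 0, 0], "rot": [0, 0, 0], "hand": 0.01}
  ]
}}

```text
t: 15.42
position: [0.5264, -0.0336, 0.3261]
tcp_rot: [0.02, 3.14, -0.001]
ft_force: [1.1, -0.1, -6.9]
finger_gap: 0.0226
```

```bash
cat > cad.py <<'E'
from h import *
import sys
n,x,y=sys.argv[1],float(sys.argv[2]),float(sys.argv[3]); zt=float(sys.argv[4])  # rough centre, expected rim height
p,d=camera(n); P=cloud(n,d); m=(d>0)&(np.hypot(P[...,0]-x,P[...,1]-y)<.115)&(P[...,2]>zt-.012)&(P[...,2]<zt+.006)
Q=P[m]; r=cv2.minAreaRect(Q[:,:2].astype(np.float32)); print("rim",len(Q),r)
A=np.c_[Q[:,:2]-Q[:,:2].mean(0),np.ones(len(Q))]; 
np.save('c_d.npy',d); cv2.imwrite('pics/'+sys.argv[5],cv2.convertScaleAbs(cv2.resize(p[90:290,110:410,::-1],None,fx=2.5,fy=2.5,interpolation=cv2.INTER_CUBIC),alpha=1.6))
E
python3 -c "
from h import *
go((.509,.379,.3458),1)"; python3 cad.py side .526 -.032 .12 rot.png
```

```text
t 15.43 grasp pt [ 0.5264 -0.0336  0.3448] toolx [-0.9999  0.0126 -0.0017] tooly [ 0.0126  0.9999 -0.0004] tilt deg 0.09770928764810491 F [ 1.1 -0.1 -6.9] gap 0.0226
world d [-0.0174  0.4126  0.001 ] tool d (m) [ 0.0226  0.4123 -0.0012]
tool rot deg [-0.024   0.0947 -1.7205] yaw now -0.7205369748457855
q [-0.121  0.217  1.752 -0.     1.17  -1.679]
rim 851 ((0.5248019695281982, -0.03261628746986389), (0.13085630536079407, 0.15260356664657593), 89.38357543945312)
```

View pics/rot.png

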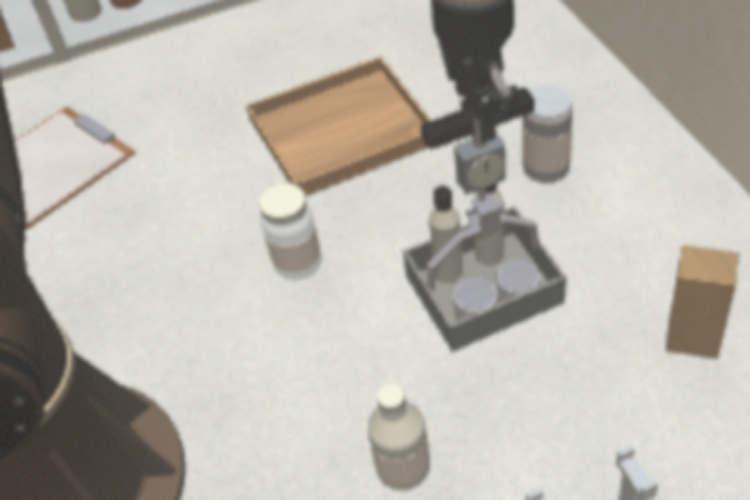

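The picture shows the caddy has turned with the hook and hangs level at about (485,280), with the tray empty at (340,125). Now the carry to the tray.

Call:
{"api": "step_arm", "payload": {
  "commands": [
    {"dp": [0, 0.003, 0], "rot": [0, 0, -0.5], "hand": 0.01},
    {"dp": [0, 0.006, 0], "rot": [0, 0, -0.6], "hand": 0.01},
    {"dp": [0, 0.009, 0], "rot": [0, 0, -0.6], "hand": 0.01},
    {"dp": [0.0005, 0.012, 0], "rot": [0, 0, 0], "hand": 0.01},
    {"dp": [0.0005, 0.015, 0], "rot": [0, 0, 0], "hand": 0.01},
    {"dp": [0.0005, 0.018, 0], "rot": [0, 0, 0], "hand": 0.01},
    {"dp": [0.0005, 0.02, 0], "rot": [0, 0, 0], "hand": 0.01},
    {"dp": [0.0005, 0.02, 0], "rot": [0, 0, 0], "hand": 0.01},
    {"dp": [0.0005, 0.02, 0], "rot": [0, 0, 0], "hand": 0.01},
    {"dp": [0.0005, 0.02, 0], "rot": [0, 0, 0], "hand": 0.01},
    {"dp": [0.0005, 0.02, 0], "rot": [0, 0, 0], "hand": 0.01},
    {"dp": [0.0005, 0.02, 0], "rot": [0, 0, 0], "hand": 0.01}
  ]
}}

```text
t: 16.98
position: [0.5166, 0.1636, 0.3262]
tcp_rot: [-0.033, 3.14, 0.001]
ft_force: [0.4, -0.1, -7.2]
finger_gap: 0.0226
```

Call:
{"api": "step_arm", "payload": {
  "commands": [
    {"dp": [0.0005, 0.02, 0], "rot": [0, 0, 0], "hand": 0.01},
    {"dp": [0.0005, 0.02, 0], "rot": [0, 0, 0], "hand": 0.01},
    {"dp": [0.0005, 0.02, 0], "rot": [0, 0, 0], "hand": 0.01},
    {"dp": [0.0005, 0.02, 0], "rot": [0, 0, 0], "hand": 0.01},
    {"dp": [0.0005, 0.02, 0], "rot": [0, 0, 0], "hand": 0.01},
    {"dp": [0.0005, 0.02, 0], "rot": [0, 0, 0], "hand": 0.01},
    {"dp": [0.0005, 0.017, 0], "rot": [0, 0, 0], "hand": 0.01},
    {"dp": [0.0005, 0.014, 0], "rot": [0, 0, 0], "hand": 0.01},
    {"dp": [0.0005, 0.011, 0], "rot": [0, 0, 0], "hand": 0.01},
    {"dp": [0, 0.008, 0], "rot": [0, 0, 0], "hand": 0.01},
    {"dp": [0, 0.005, 0], "rot": [0, 0, 0], "hand": 0.01},
    {"dp": [0, 0, 0], "rot": [0, 0, 0], "hand": 0.01}
  ]
}}

```text
t: 18.48
position: [0.5052, 0.3532, 0.3259]
tcp_rot: [-0.038, 3.14, 0.001]
ft_force: [-0.1, 0.7, -7.5]
finger_gap: 0.0223
```

```bash

python3 -c "
from h import *
go((.509,.379,.3458),1)"
```

```text
t 18.48 grasp pt [0.5051 0.3532 0.3446] toolx [-0.9997 -0.0243 -0.001 ] tooly [-0.0243  0.9997  0.0007] tilt deg 0.07172114998510874 F [-0.1  0.7 -7.5] gap 0.0223
world d [0.0039 0.0258 0.0012] tool d (m) [-0.0045  0.0257 -0.0011]
tool rot deg [0.0407 0.059  0.3939] yaw now 1.3939450305927608
q [ 0.561  0.354  1.559  0.     1.228 -1.034]
```

Call:
{"api": "step_arm", "payload": {
  "commands": [
    {"dp": [-0.001, 0.004, 0], "rot": [0, 0, 0.3], "hand": 0.01},
    {"dp": [-0.001, 0.007, 0], "rot": [0, 0, 0], "hand": 0.01},
    {"dp": [-0.001, 0.008, 0], "rot": [0, 0, 0], "hand": 0.01},
    {"dp": [-0.001, 0.005, 0], "rot": [0, 0, 0], "hand": 0.01},
    {"dp": [-0.0005, 0.002, 0], "rot": [0, 0, 0], "hand": 0.01},
    {"dp": [0, 0, 0], "rot": [0, 0, 0], "hand": 0.01},
    {"dp": [0, 0, 0], "rot": [0, 0, 0], "hand": 0.01}
  ]
}}

```text
t: 19.35
position: [0.5097, 0.3804, 0.3259]
tcp_rot: [-0.028, 3.141, 0.001]
ft_force: [0.2, -0.2, -8.3]
finger_gap: 0.0222
```

```bash

python3 -c "
from h import *
go((.509,.380,.2865),1)"
python3 cad.py side .509 .378 .12 tr.png; python3 cad.py top .509 .378 .12 tr_t.png
```

```text
t 19.35 grasp pt [0.5096 0.3804 0.3446] toolx [-0.9998 -0.018  -0.001 ] tooly [-0.018   0.9998  0.0004] tilt deg 0.05914442711483764 F [ 0.2 -0.2 -8.3] gap 0.0222
world d [-0.0006 -0.0004 -0.0581] tool d (m) [ 0.0007 -0.0004  0.0581]
tool rot deg [0.0221 0.0549 0.0297] yaw now 1.0296617996192197
q [ 0.594  0.384  1.513 -0.     1.244 -0.995]
rim 593 ((0.5061972141265869, 0.37943926453590393), (0.1503467857837677, 0.1345335841178894), 1.4641971588134766)
rim 944 ((0.5095569491386414, 0.37925437092781067), (0.1507868468761444, 0.12919531762599945), 1.1178418397903442)
```

View pics/tr.png

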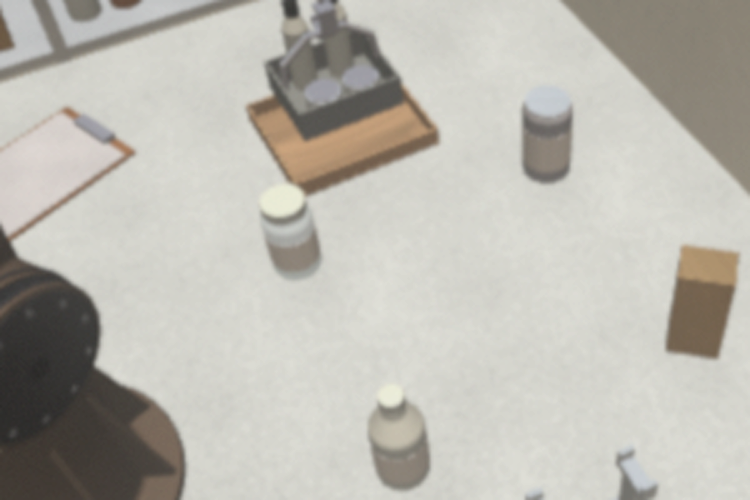

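View pics/tr_t.png

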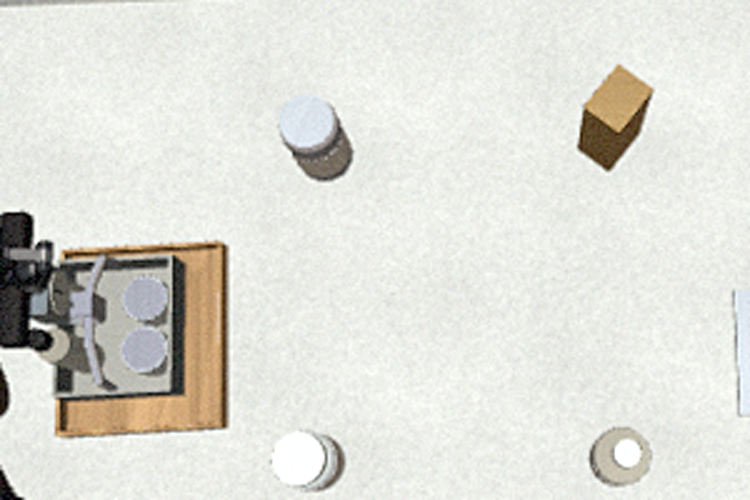

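The caddy hangs level and centred over the tray: its rim centre is at (0.508,0.379) and the tray's at (0.509,0.378). Lowering gently.

Call:
{"api": "step_arm", "payload": {
  "commands": [
    {"dp": [0, 0, 0.003], "rot": [0, 0, 0], "hand": 0.01},
    {"dp": [0, 0, 0.006], "rot": [0, 0, 0], "hand": 0.01},
    {"dp": [0, 0, 0.008], "rot": [0, 0, 0], "hand": 0.01},
    {"dp": [0, 0, 0.008], "rot": [0, 0, 0], "hand": 0.01},
    {"dp": [0, 0, 0.008], "rot": [0, 0, 0], "hand": 0.01},
    {"dp": [0, 0, 0.006], "rot": [0, 0, 0], "hand": 0.01},
    {"dp": [0, 0, 0.005], "rot": [0, 0, 0], "hand": 0.01},
    {"dp": [0, 0, 0.004], "rot": [0, 0, 0], "hand": 0.01},
    {"dp": [0, 0, 0.003], "rot": [0, 0, 0], "hand": 0.01},
    {"dp": [0, 0, 0.003], "rot": [0, 0, 0], "hand": 0.01}
  ]
}}

```text
t: 20.7
position: [0.5097, 0.38, 0.2679]
tcp_rot: [-0.028, 3.141, 0.0]
ft_force: [-0.5, -0.6, -6.8]
finger_gap: 0.0225
```

```bash

python3 -c "
from h import *
go((.509,.380,.2865),1)"
python3 cad.py side .509 .378 .065 tr2.png
```

```text
t 20.70 grasp pt [0.5097 0.38   0.2866] toolx [-0.9998 -0.0175 -0.0007] tooly [-0.0175  0.9998  0.0002] tilt deg 0.0413973463625355 F [-0.5 -0.6 -6.8] gap 0.0225
world d [-0.0007 -0.     -0.0001] tool d (m) [ 0.0007 -0.      0.0001]
tool rot deg [0.0104 0.0401 0.0054] yaw now 1.0053990539883841
q [ 0.593  0.427  1.589 -0.     1.124 -0.995]
rim 520 ((0.5061554312705994, 0.3785349130630493), (0.15058498084545135, 0.13305692374706268), 1.6373473405838013)
```

Call:
{"api": "step_arm", "payload": {
  "commands": [
    {"dp": [0, 0, 0.003], "rot": [0, 0, 0], "hand": 0.01},
    {"dp": [0, 0, 0.003], "rot": [0, 0, 0], "hand": 0.01},
    {"dp": [0, 0, 0.003], "rot": [0, 0, 0], "hand": 0.01},
    {"dp": [0, 0, 0.003], "rot": [0, 0, 0], "hand": 0.01},
    {"dp": [0, 0, 0.004], "rot": [0, 0, 0], "hand": 0.01},
    {"dp": [0, 0, 0.004], "rot": [0, 0, 0], "hand": 0.01},
    {"dp": [0, 0, 0.004], "rot": [0, 0, 0], "hand": 0.01},
    {"dp": [0, 0, 0.004], "rot": [0, 0, 0], "hand": 0.01}
  ]
}}

```text
t: 21.75
position: [0.5103, 0.3807, 0.2389]
tcp_rot: [-0.028, 3.139, 0.003]
ft_force: [0.8, -0.1, -2.8]
finger_gap: 0.0221
```

```bash

python3 -c "
from h import *
go((.5092,.380,.235),1)"
python3 cad.py side .509 .378 .055 tr3.png; python3 cad.py top .509 .378 .055 tr3t.png
```

```text
t 21.75 grasp pt [0.5102 0.3807 0.2576] toolx [-0.9998 -0.0176 -0.0024] tooly [-0.0176  0.9998  0.0017] tilt deg 0.16971585668460976 F [ 0.8 -0.1 -2.8] gap 0.0221
world d [-0.001  -0.0007 -0.0226] tool d (m) [ 0.0011 -0.0007  0.0226]
tool rot deg [0.0984 0.1383 0.0065] yaw now 1.0066568854360582
q [ 0.593  0.453  1.623  0.     1.063 -0.995]
rim 577 ((0.5057623982429504, 0.38144201040267944), (0.151646226644516, 0.13580620288848877), 1.4958745241165161)
rim 811 ((0.5097461938858032, 0.379610151052475), (0.15112756192684174, 0.12998569011688232), 0.6571992039680481)
```

View pics/tr3.png

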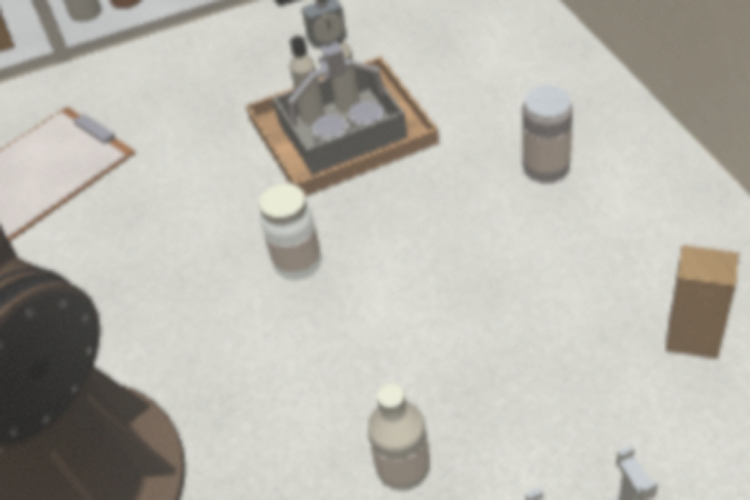

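The caddy stands inside the tray at about (340,125) and the load is off (−2.8 N, the scale's own weight). Lowering the hook out of the bow next.

Call:
{"api": "step_arm", "payload": {
  "commands": [
    {"dp": [0.0005, 0, 0.005], "rot": [0, 0, 0], "hand": 0.01},
    {"dp": [0.0005, 0, 0.006], "rot": [0, 0, 0], "hand": 0.01},
    {"dp": [0, 0, 0.006], "rot": [0, 0, 0], "hand": 0.01},
    {"dp": [0, 0, 0.004], "rot": [0, 0, 0], "hand": 0.01},
    {"dp": [0, 0, 0], "rot": [0, 0, 0], "hand": 0.01}
  ]
}}

```text
t: 22.48
position: [0.509, 0.3804, 0.216]
tcp_rot: [-0.028, 3.14, 0.002]
ft_force: [0.3, -0.7, -2.4]
finger_gap: 0.022
```

```bash

python3 -c "
from h import *
go((.509,.328,.235),1)
p,d=camera('side'); cv2.imwrite('pics/un.png',cv2.convertScaleAbs(cv2.resize(p[80:170,200:300,::-1],None,fx=6,fy=6,interpolation=cv2.INTER_CUBIC),alpha=1.6))
P=cloud('side',d); C=np.array([.509,.379]); dx,dy=P[...,0]-C[0],P[...,1]-C[1]
for lo,hi in ((.08,.09),(.09,.1),(.1,.11),(.11,.12),(.12,.13),(.13,.14)):
    m=(d>0)&(abs(dx)<.013)&(abs(dy)<.03)&(P[...,2]>lo)&(P[...,2]<hi)
    if m.sum()>3: print(lo,hi,m.sum(),'y',np.percentile(dy[m],[3,50,97]))
"

```

```text
t 22.48 grasp pt [0.509  0.3804 0.2347] toolx [-0.9998 -0.0175 -0.0016] tooly [-0.0175  0.9998  0.001 ] tilt deg 0.10825819384515502 F [ 0.3 -0.7 -2.4] gap 0.022
world d [ 0.     -0.0524  0.0003] tool d (m) [ 0.0009 -0.0524 -0.0004]
tool rot deg [0.0598 0.0903 0.0047] yaw now 1.0047574224887512
q [ 0.594  0.474  1.649  0.     1.017 -0.994]
0.08 0.09 5 y [-0.0021  0.0056  0.009 ]
0.09 0.1 12 y [-0.0161  0.008   0.0156]
0.1 0.11 18 y [-0.0204 -0.0175  0.0001]
0.11 0.12 18 y [-0.0218 -0.0171 -0.0083]
0.12 0.13 19 y [-0.0208 -0.0167 -0.0004]
0.13 0.14 35 y [-0.0196 -0.0099  0.0021]
```

View pics/un.png

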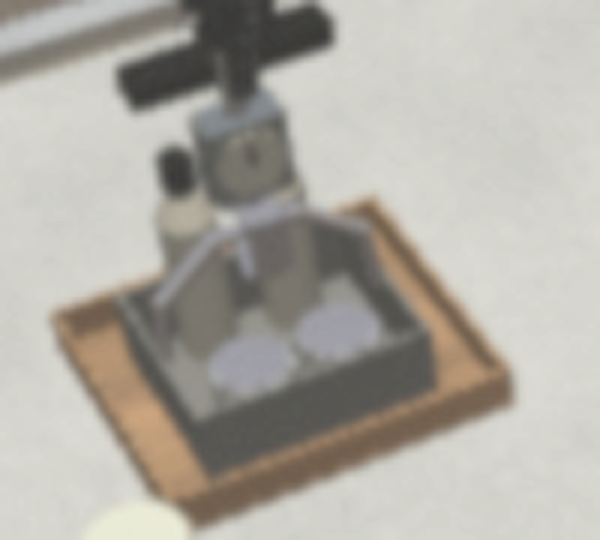

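The hook is lowered around the bow at about (255,215), and its tip is below the bar. Withdrawing to −y with a force check.

Call:
{"api": "step_arm", "payload": {
  "commands": [
    {"dp": [0, -0.006, 0], "rot": [0, 0, 0], "hand": 0.01},
    {"dp": [0, -0.008, 0], "rot": [0, 0, 0], "hand": 0.01},
    {"dp": [0, -0.008, 0], "rot": [0, 0, 0], "hand": 0.01}
  ]
}}

```text
t: 22.9
position: [0.5096, 0.3575, 0.2166]
tcp_rot: [-0.028, 3.139, 0.002]
ft_force: [-0.3, -0.6, -2.1]
finger_gap: 0.0224
```

```bash

python3 -c "
from h import *
go((.509,.328,.235),1)"
python3 cad.py side .509 .378 .055 un2.png; python3 cad.py top .509 .378 .055 un2t.png
```

```text
t 22.90 grasp pt [0.5096 0.3574 0.2353] toolx [-0.9998 -0.0181 -0.0025] tooly [-0.0181  0.9998  0.0015] tilt deg 0.16511205834461873 F [-0.3 -0.6 -2.1] gap 0.0224
world d [-0.0006 -0.0294 -0.0003] tool d (m) [ 0.0011 -0.0294  0.0002]
tool rot deg [0.0846 0.1418 0.0381] yaw now 1.038172224763784
q [ 0.563  0.455  1.681 -0.     1.003 -1.026]
rim 530 ((0.5059682726860046, 0.37844595313072205), (0.15098802745342255, 0.13298608362674713), 1.6194915771484375)
rim 741 ((0.509731650352478, 0.3782001733779907), (0.1511242836713791, 0.1269756257534027), 1.1608868837356567)
```

No extra force, and the caddy stays put. Continuing the withdrawal, then going up.

Call:
{"api": "step_arm", "payload": {
  "commands": [
    {"dp": [0, -0.01, 0], "rot": [0, 0, 0], "hand": 0.01},
    {"dp": [0, -0.012, 0], "rot": [0, 0, 0], "hand": 0.01},
    {"dp": [0, -0.01, 0], "rot": [0, 0, 0], "hand": 0.01},
    {"dp": [0, 0, 0], "rot": [0, 0, 0], "hand": 0.01}
  ]
}}

```text
t: 23.5
position: [0.5103, 0.3224, 0.2167]
tcp_rot: [-0.027, 3.139, 0.002]
ft_force: [1.0, 0.3, -2.5]
finger_gap: 0.0225
```

```bash

python3 -c "
from h import *
go((.509,.328,.235),1)"
python3 cad.py side .509 .378 .055 un3.png
```

```text
t 23.50 grasp pt [0.5103 0.3224 0.2354] toolx [-0.9999 -0.0169 -0.0025] tooly [-0.0169  0.9999  0.0013] tilt deg 0.15783439937311408 F [ 1.   0.3 -2.5] gap 0.0225
world d [-0.0013  0.0056 -0.0004] tool d (m) [0.0012 0.0057 0.0004]
tool rot deg [ 0.072   0.1405 -0.0296] yaw now 0.9705366000218589
q [ 0.513  0.429  1.725 -0.     0.985 -1.074]
rim 501 ((0.5061980485916138, 0.3785616457462311), (0.15142247080802917, 0.1330188810825348), 1.346649408340454)
```

View pics/un3.png

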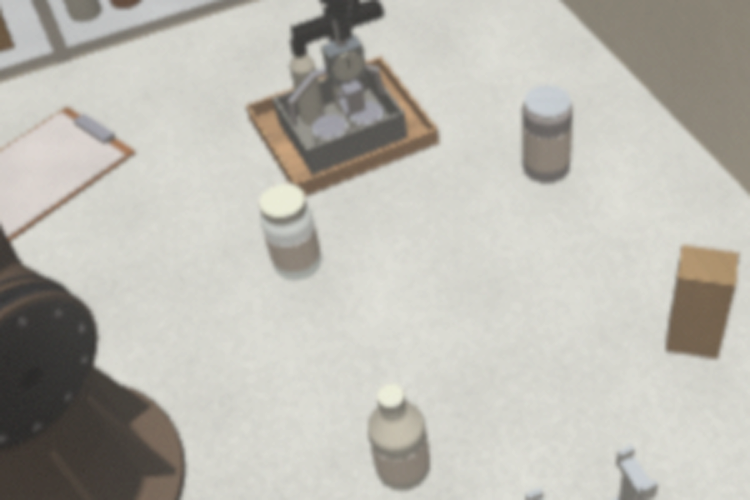

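The picture shows the hook free of the bow at about (350,95), with the caddy unmoved. Raising the scale and going back to the rack.

Call:
{"api": "step_arm", "payload": {
  "commands": [
    {"dp": [0, 0, -0.015], "rot": [0, 0, 0], "hand": 0.01},
    {"dp": [0, 0, -0.03], "rot": [0, 0, 0], "hand": 0.01},
    {"dp": [0, 0, -0.03], "rot": [0, 0, 0], "hand": 0.01},
    {"dp": [0, 0, -0.03], "rot": [0, 0, 0], "hand": 0.01},
    {"dp": [0, 0, -0.015], "rot": [0, 0, 3], "hand": 0.01},
    {"dp": [0.001, -0.02, 0], "rot": [0, 0, 0], "hand": 0.01},
    {"dp": [0.001, -0.04, 0], "rot": [0, 0, 0], "hand": 0.01},
    {"dp": [0.001, -0.045, 0], "rot": [0, 0, 0], "hand": 0.01},
    {"dp": [0.001, -0.045, 0], "rot": [0, 0, 0], "hand": 0.01},
    {"dp": [0.001, -0.045, 0], "rot": [0, 0, 0], "hand": 0.01},
    {"dp": [0.001, -0.045, 0], "rot": [0, 0, 0], "hand": 0.01},
    {"dp": [0, 0, 0], "rot": [0, 0, 0], "hand": 0.01}
  ]
}}

```text
t: 25.05
position: [0.4927, 0.0744, 0.345]
tcp_rot: [0.041, 3.136, 0.003]
ft_force: [0.3, 0.3, -2.6]
finger_gap: 0.022
```

```bash

python3 -c "
from h import *
go((.4652,-.3636,.345),-2.06)"
python3 cad.py top .509 .378 .055 back_t.png
```

```text
t 25.05 grasp pt [0.4926 0.0744 0.3637] toolx [-0.9996  0.0264 -0.0048] tooly [0.0264 0.9996 0.0022] tilt deg 0.3055056399072677 F [ 0.3  0.3 -2.6] gap 0.022
world d [-0.0274 -0.438  -0.0187] tool d (m) [ 0.0159 -0.4386  0.0177]
tool rot deg [0.1294 0.2767 0.5461] yaw now -1.5135526000005513
q [ 0.088  0.155  1.784  0.002  1.197 -1.457]
rim 28 ((0.4832984507083893, 0.3154931366443634), (0.0045052082277834415, 0.09517127275466919), 88.35215759277344)
```

View pics/back_t.png

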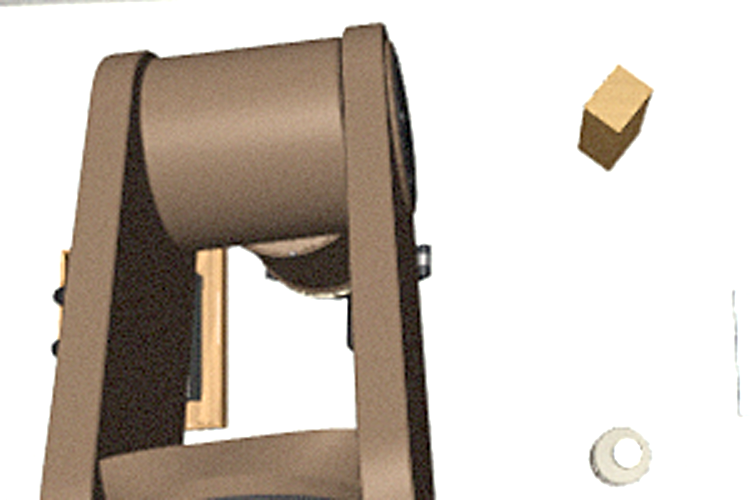

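The top view is blocked by the forearm. Continuing to the rack.

Call:
{"api": "step_arm", "payload": {
  "commands": [
    {"dp": [0.0016, -0.025, 0.002], "rot": [0.1, 0.3, 0.5], "hand": 0.01},
    {"dp": [0.0016, -0.045, 0.002], "rot": [0, 0, 0], "hand": 0.01},
    {"dp": [0.0016, -0.05, 0.002], "rot": [0, 0, 0], "hand": 0.01},
    {"dp": [0.0016, -0.05, 0.002], "rot": [0, 0, 0], "hand": 0.01},
    {"dp": [0.0016, -0.05, 0.002], "rot": [0, 0, 0], "hand": 0.01},
    {"dp": [0.0016, -0.05, 0.002], "rot": [0, 0, 0], "hand": 0.01},
    {"dp": [0.0016, -0.05, 0.002], "rot": [0, 0, 0], "hand": 0.01},
    {"dp": [0.0016, -0.05, 0.002], "rot": [0, 0, 0], "hand": 0.01},
    {"dp": [0.001, -0.03, 0.001], "rot": [0, 0, 0], "hand": 0.01},
    {"dp": [0, -0.01, 0], "rot": [0, 0, 0], "hand": 0.01},
    {"dp": [0, 0, 0], "rot": [0, 0, 0], "hand": 0.01}
  ]
}}

```text
t: 26.48
position: [0.4681, -0.3384, 0.3255]
tcp_rot: [0.029, 3.141, 0.008]
ft_force: [-0.4, -0.4, -2.5]
finger_gap: 0.0223
```

```bash

python3 -c "
from h import *
go((.4652,-.3636,.345),-2.06)"
```

```text
t 26.48 grasp pt [ 0.4681 -0.3385  0.3442] toolx [-0.9998  0.0183 -0.0001] tooly [0.0183 0.9998 0.0049] tilt deg 0.2824175543484514 F [-0.4 -0.4 -2.5] gap 0.0223
world d [-0.0029 -0.0251  0.0008] tool d (m) [ 0.0024 -0.0252 -0.0009]
tool rot deg [0.2824 0.0034 1.0116] yaw now -1.0483858696480297
q [-0.681  0.297  1.644  0.004  1.204 -2.235]
```

Call:
{"api": "step_arm", "payload": {
  "commands": [
    {"dp": [0.0024, -0.015, 0], "rot": [0.3, 0, 1.0], "hand": 0.01},
    {"dp": [0, -0.009, 0], "rot": [0, 0, 0], "hand": 0.01},
    {"dp": [0, 0, 0], "rot": [0, 0, 0], "hand": 0.01}
  ]
}}

```text
t: 26.85
position: [0.4657, -0.3614, 0.3258]
tcp_rot: [0.053, 3.141, -0.001]
ft_force: [-0.3, -0.1, -2.2]
finger_gap: 0.0224
```

```bash

python3 -c "
from h import *
go((.4652,-.3636,.345),-2.06)
p,d=camera('side'); cv2.imwrite('pics/rk.png',cv2.convertScaleAbs(cv2.resize(p[200:350,270:420,::-1],None,fx=4,fy=4,interpolation=cv2.INTER_CUBIC),alpha=1.5))"
```

```text
t 26.85 grasp pt [ 0.4657 -0.3614  0.3445] toolx [-0.9994  0.034  -0.0004] tooly [ 0.034   0.9994 -0.0005] tilt deg 0.03746231591035475 F [-0.3 -0.1 -2.2] gap 0.0224
world d [-0.0005 -0.0022  0.0005] tool d (m) [ 0.0004 -0.0022 -0.0005]
tool rot deg [-0.0297  0.0228  0.1119] yaw now -1.948136459689195
q [-0.711  0.313  1.62  -0.     1.208 -2.248]
```

View pics/rk.png

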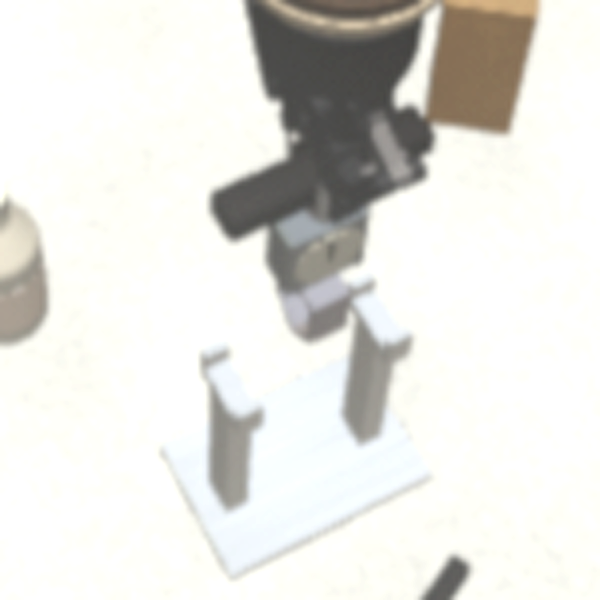

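The scale is upright above the empty rack, as it was at lift-off. Lowering.

Call:
{"api": "step_arm", "payload": {
  "commands": [
    {"dp": [0.0004, -0.0022, 0.01], "rot": [0, 0, 0], "hand": 0.01},
    {"dp": [0, 0, 0.02], "rot": [0, 0, 0], "hand": 0.01},
    {"dp": [0, 0, 0.025], "rot": [0, 0, 0], "hand": 0.01},
    {"dp": [0, 0, 0.025], "rot": [0, 0, 0], "hand": 0.01},
    {"dp": [0, 0, 0.025], "rot": [0, 0, 0], "hand": 0.01},
    {"dp": [0, 0, 0.02], "rot": [0, 0, 0], "hand": 0.01},
    {"dp": [0, 0, 0.01], "rot": [0, 0, 0], "hand": 0.01},
    {"dp": [0, 0, 0], "rot": [0, 0, 0], "hand": 0.01}
  ]
}}

```text
t: 27.9
position: [0.4645, -0.3614, 0.1835]
tcp_rot: [-0.051, -3.14, -0.002]
ft_force: [-0.1, -0.6, -2.9]
finger_gap: 0.0225
```

```bash

python3 -c "
from h import *
go((.4652,-.3636,.165),-2.06)"
```

```text
t 27.90 grasp pt [ 0.4645 -0.3614  0.2022] toolx [-0.9995  0.0324  0.0007] tooly [0.0324 0.9995 0.001 ] tilt deg 0.07290643918694582 F [-0.1 -0.6 -2.9] gap 0.0225
world d [ 0.0007 -0.0022 -0.0372] tool d (m) [-0.0008 -0.0022  0.0372]
tool rot deg [ 0.0594 -0.0422  0.2034] yaw now -1.8565734436001406
q [-0.713  0.448  1.789  0.     0.906 -2.252]
```

Call:
{"api": "step_arm", "payload": {
  "commands": [
    {"dp": [-0.0008, -0.002, 0.012], "rot": [0, 0, 0.2], "hand": 0.01},
    {"dp": [0, -0.001, 0.01], "rot": [0, 0, 0], "hand": 0.01},
    {"dp": [0, 0, 0.004], "rot": [0, 0, 0], "hand": 0.01},
    {"dp": [0, 0, 0], "rot": [0, 0, 0], "hand": 0.01}
  ]
}}

```text
t: 28.4
position: [0.4659, -0.3652, 0.157]
tcp_rot: [0.057, 3.14, -0.001]
ft_force: [-0.2, 0.4, -2.6]
finger_gap: 0.022
```

```bash

python3 -c "
from h import *
go((.4652,-.3636,.165),-2.06)"
```

```text
t 28.40 grasp pt [ 0.4659 -0.3652  0.1757] toolx [-0.9993  0.0361 -0.001 ] tooly [ 0.0361  0.9993 -0.0004] tilt deg 0.06289832088982061 F [-0.2  0.4 -2.6] gap 0.022
world d [-0.0007  0.0016 -0.0107] tool d (m) [0.0008 0.0016 0.0107]
tool rot deg [-0.0211  0.0592 -0.0103] yaw now -2.0703108571339897
q [-0.716  0.483  1.806  0.     0.851 -2.251]
```

Call:
{"api": "step_arm", "payload": {
  "commands": [
    {"dp": [0.0008, 0.0016, 0.005], "rot": [0, 0, 0], "hand": 0.01},
    {"dp": [0, 0, 0.004], "rot": [0, 0, 0], "hand": 0.01},
    {"dp": [0, 0, 0.001], "rot": [0, 0, 0], "hand": 0.01}
  ]
}}

```text
t: 28.78
position: [0.4654, -0.3636, 0.1469]
tcp_rot: [0.057, 3.139, -0.001]
ft_force: [0.1, 0.1, -2.2]
finger_gap: 0.0219
```

```bash

python3 -c "
from h import *
go((.4652,-.3636,.1645),-2.06)
p,d=camera('side'); cv2.imwrite('pics/rk2.png',cv2.convertScaleAbs(cv2.resize(p[220:350,270:400,::-1],None,fx=4.5,fy=4.5,interpolation=cv2.INTER_CUBIC),alpha=1.5))"
```

```text
t 28.77 grasp pt [ 0.4653 -0.3636  0.1656] toolx [-0.9993  0.0361 -0.0017] tooly [ 0.0361  0.9993 -0.0009] tilt deg 0.10966850734020313 F [ 0.1  0.1 -2.2] gap 0.0219
world d [-0.0001 -0.     -0.0011] tool d (m) [ 0.0001 -0.      0.0011]
tool rot deg [-0.0512  0.097  -0.0087] yaw now -2.0687007469655327
q [-0.715  0.494  1.819  0.     0.827 -2.25 ]
```

View pics/rk2.png

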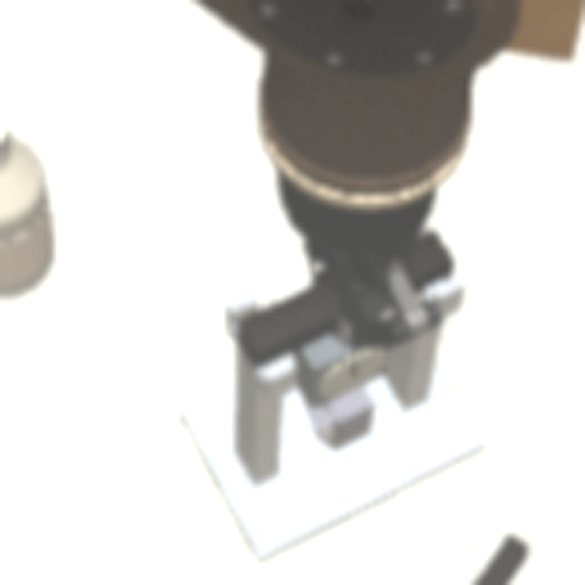

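The bar lies in both notches, at about (270,330) and (430,260). Seating it the last millimetre, then releasing.

Call:
{"api": "step_arm", "payload": {
  "commands": [
    {"dp": [0, 0, 0.001], "rot": [0, 0, 0], "hand": 0.01},
    {"dp": [0, 0, 0.0005], "rot": [0, 0, 0], "hand": 0.01}
  ]
}}

```text
t: 29.08
position: [0.4655, -0.3637, 0.1461]
tcp_rot: [0.057, 3.139, -0.002]
ft_force: [-3.3, 4.0, 9.0]
finger_gap: 0.0224
```

```bash

python3 -c "
from h import *
go((.4652,-.3636,.1645),-2.06)"
```

```text
t 29.07 grasp pt [ 0.4655 -0.3637  0.1648] toolx [-0.9993  0.036  -0.0021] tooly [ 0.036   0.9994 -0.0013] tilt deg 0.14196808694615676 F [-3.3  4.   9. ] gap 0.0224
world d [-0.0003  0.0001 -0.0003] tool d (m) [0.0003 0.0001 0.0003]
tool rot deg [-0.072   0.1224 -0.0042] yaw now -2.064250270382189
q [-0.715  0.495  1.819  0.     0.825 -2.25 ]
```

Call:
{"api": "step_arm", "payload": {
  "commands": [
    {"dp": [0, 0, -0.0003], "rot": [0, 0, 0], "hand": 0.03},
    {"dp": [0, 0, 0], "rot": [0, 0, 0], "hand": 0.05},
    {"dp": [0, 0, 0], "rot": [0, 0, 0], "hand": 0.085},
    {"dp": [0, 0, 0], "rot": [0, 0, 0], "hand": 0.085},
    {"dp": [0, 0, 0], "rot": [0, 0, 0], "hand": 0.085}
  ]
}}

```text
t: 29.7
position: [0.466, -0.3642, 0.1471]
tcp_rot: [0.057, 3.138, -0.004]
ft_force: [0.1, 0.6, -0.4]
finger_gap: 0.0849
```

```bash

python3 -c "
from h import *
go((.4652,-.3636,.30),-2.06)"
```

```text
t 29.70 grasp pt [ 0.466  -0.3641  0.1658] toolx [-0.9993  0.036  -0.0034] tooly [ 0.036   0.9993 -0.0023] tilt deg 0.23626220354503394 F [ 0.1  0.6 -0.4] gap 0.0849
world d [-0.0008  0.0005  0.1342] tool d (m) [ 0.0003  0.0002 -0.1342]
tool rot deg [-0.1319  0.196  -0.0048] yaw now -2.0650225844243124
q [-0.715  0.494  1.818  0.     0.825 -2.25 ]
```

Released. Going straight up, then swinging away so that both cameras can see the rack and the tray.

Call:
{"api": "step_arm", "payload": {
  "commands": [
    {"dp": [0, 0, -0.01], "rot": [-0.1, 0.2, 0], "hand": 0.085},
    {"dp": [0, 0, -0.02], "rot": [0, 0, 0], "hand": 0.085},
    {"dp": [0, 0, -0.03], "rot": [0, 0, 0], "hand": 0.085},
    {"dp": [0, 0, -0.04], "rot": [0, 0, 0], "hand": 0.085},
    {"dp": [0, 0, -0.04], "rot": [0, 0, 0], "hand": 0.085},
    {"dp": [0, 0.03, -0.02], "rot": [0, 0, 0], "hand": 0.085},
    {"dp": [0, 0.05, 0], "rot": [0, 0, 0], "hand": 0.085},
    {"dp": [0, 0.05, 0], "rot": [0, 0, 0], "hand": 0.085},
    {"dp": [0, 0.05, 0], "rot": [0, 0, 0], "hand": 0.085},
    {"dp": [0, 0.05, 0], "rot": [0, 0, 0], "hand": 0.085},
    {"dp": [0, 0.04, 0], "rot": [0, 0, 0], "hand": 0.085},
    {"dp": [0, 0, 0], "rot": [0, 0, 0], "hand": 0.085}
  ]
}}

```text
t: 31.2
position: [0.4764, -0.0873, 0.3206]
tcp_rot: [0.06, 3.135, -0.004]
ft_force: [-0.3, 0.0, 0.7]
finger_gap: 0.0849
```

```bash

python3 - <<'E'
from h import *
go()
o=[]
for n in ("side","top"):
    p,d=camera(n); P=cloud(n,d); o.append(p[:,:,::-1])
    m=(d>0)&(abs(P[...,0]-.51)<.12)&(abs(P[...,1]-.379)<.11)&(P[...,2]>.045)&(P[...,2]<.06)
    Q=P[m]; print(n,"caddy rim",cv2.minAreaRect(Q[:,:2].astype(np.float32)),"z",np.percentile(Q[:,2],[10,50,90]))
    box=(P[...,0]>.35)&(P[...,0]<.58)&(P[...,1]>-.45)&(P[...,1]<-.28)&(P[...,2]>.16)&(P[...,2]<.19)&(d>0)&(p.max(2)<60)
    ys,xs=np.where(box)
    X=np.array([plane(n,(x,y),.175)[:2] for x,y in zip(xs,ys)],np.float32); print(" bar",len(xs),cv2.minAreaRect(X) if len(X) else "", np.percentile(P[box][:,2],[50,90]) if len(X) else "")
    q=((d>0)&(P[...,2]>.02)&(P[...,2]<.2)&(P[...,0]>.2)&(P[...,0]<1)&(abs(P[...,1])<.65)).astype(np.uint8)
    k,l,st,c=cv2.connectedComponentsWithStats(q)
    for i in range(1,k):
        if st[i,4]>60: v=P[l==i]; print("  obj",c[i].round(),v[:,:2].min(0),v[:,:2].max(0))
cv2.imwrite("pics/fin_s.png",cv2.convertScaleAbs(o[0],alpha=1.5)); cv2.imwrite("pics/fin_t.png",cv2.convertScaleAbs(o[1],alpha=1.5))
E
```

```text
t 31.20 grasp pt [ 0.4763 -0.0872  0.3393] toolx [-0.9993  0.0381 -0.0056] tooly [ 0.0381  0.9993 -0.0026] tilt deg 0.3553164410489499 F [-0.3  0.   0.7] gap 0.0849
q [-0.243  0.152  1.849 -0.002  1.134 -1.775]
side caddy rim ((0.5068939328193665, 0.37886980175971985), (0.15207265317440033, 0.13250698149204254), 1.5227097272872925) z [0.0471 0.0526 0.0564]
 bar 485 ((0.46181222796440125, -0.36755871772766113), (0.02704891376197338, 0.11750620603561401), 88.01301574707031) [0.1734 0.1757]
  obj [239. 145.] [0.3244 0.1443] [0.6193 0.482 ]
  obj [328. 142.] [0.6924 0.1329] [0.7606 0.2037]
  obj [390. 209.] [ 0.6937 -0.2178] [ 0.7739 -0.1387]
  obj [269. 265.] [ 0.3164 -0.1976] [ 0.3781 -0.1437]
  obj [345. 296.] [ 0.4055 -0.3889] [ 0.5248 -0.3368]
  obj [392. 363.] [ 0.4812 -0.5504] [ 0.5176 -0.5094]
top caddy rim ((0.5097151398658752, 0.37877994775772095), (0.1511840522289276, 0.12818074226379395), 1.1419199705123901) z [0.0489 0.053  0.0564]
 bar 390 ((0.4653632640838623, -0.360821396112442), (0.026052746921777725, 0.1190856546163559), 87.68744659423828) [0.1736 0.1764]
  obj [360. 123.] [ 0.7375 -0.2167] [ 0.7759 -0.1591]
  obj [236. 144.] [0.6959 0.136 ] [0.762  0.2017]
  obj [164. 224.] [0.4    0.2852] [0.6226 0.4798]
  obj [432. 224.] [ 0.4066 -0.39  ] [ 0.5258 -0.3366]
  obj [478. 216.] [ 0.4779 -0.5491] [ 0.5209 -0.5079]
  obj [351. 269.] [ 0.3392 -0.1587] [ 0.3799 -0.1327]
  obj [229. 273.] [0.3269 0.1547] [0.3908 0.2055]
```

View pics/fin_s.png

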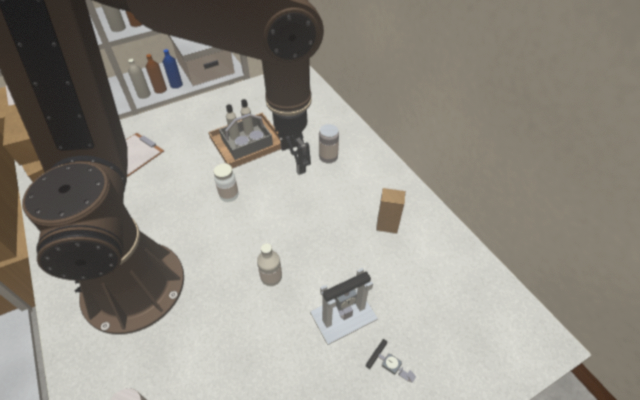

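View pics/fin_t.png

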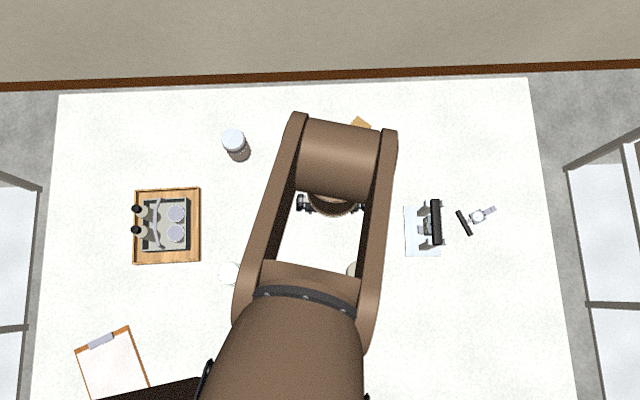

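The final views show the caddy flat in the tray (side (247,137), top (168,224)) and the scale back in both notches (side (346,286), top (435,222)). The other goods are where they were. Handing in.

```bash
python3 -c "
from station import bot
print(bot.hand_in())"
```

```text
the job is handed in; nothing more can be done
None
```

I weighed the caddy on the larger scale, set it down in the tray and hung the scale back on its rack, then handed the job in at about 31 s; `hand_in` reports no verdict.

- **Weighing:** The caddy hung still for more than 2.5 s with its underside about 70 mm above the table. It pulled about 5.3 N, so roughly 0.54 kg. By the given spring rate that draws the hook about 0.02 m; I did not read the joint directly.
- **Caddy:** It sits in the tray with its centre within a few mm of the tray's. Its rim is 53 mm above the table, which fits the tray's 5 mm floor plus the 50 mm tub, and it looks level.
- **Scale:** The bar lies in both notches, about 1 mm from its starting place, with the top of the bar at 0.175 m. It is about 2° off the world x axis, the same as the rack.
- **Other goods:** The jug, jar, can and carton stand where they were in the side view. The robot was clear of everything with the gripper open.

**Disagreements:** The two cameras differ by about 3–4 mm in x on the caddy and scale, and by up to 7 mm in y on the bar; I used the average. In the last top picture the arm hid part of the carton, jug and jar, so those were checked in the side view only.

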